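# Bring a scooter wheel's valve to the top

### The job

The small wheel in the bench stand is to be pumped up next: turn it gently, without flicking it, the fingertips pushing one spoke after another, until its valve stem stands straight up above the axle at twelve o'clock, and leave it there. Push on the spokes only, not on the tyre, the rim or the valve stem, and do not pick up or disturb the tools and other things on the bench.

Things in the scene. Friction and masses are not known exactly. Their poses are not given: they have to be found in the camera images.
- axle (a point): centre of the wheel, on the axle, 185 mm above the bench. Fixed to the stand, with the stand's axes: x runs along the axle, level and roughly away from the robot; y lies level in the plane of the wheel; z is up.
- stand: fixed wheel stand; origin on the bench below the axle centre, axes as axle. Base plate 280 x 300 x 8 mm and a grey portal frame on either side of the wheel: posts 22 mm square at y = +-119 mm, a level crossbar 45 to 59 mm from the wheel's middle plane, 12 mm high, its top 56 mm below the axle, and in its middle an upright plate 28 mm wide up to 12 mm above the axle. Axle ends at x = +-75 mm.
- wheel (a joint): turn of the wheel about +x of axle, right-handed, rad. 0 and 6.283 (any whole turn) have the valve straight up; a little more than 0 carries it towards -y. It turns both ways without end stops, with a steady drag of about 0.25 N m (some 4 N at 60 mm from the axle), a little more when turned faster, so it stops where it is left. Balanced. It starts with the valve in the lower half.
- valve_tip (a point): inner end of the valve stem, 70 mm from the axle centre. Turns with the wheel; its own z axis points from the axle outwards along the stem (so z is up when the valve is at twelve o'clock), its x axis is the axle.
- valve_stem: valve stem: 8 to 11 mm thick, brass end and black rubber foot, from 70 to 102 mm from the axle, pointing from the rim in towards the axle, halfway between two spokes. Origin at the axle centre; axes turn with the wheel, z through the stem.
- spokes: the five cast aluminium spokes of the wheel, 72 degrees apart, at 36, 108, 180, 252 and 324 degrees from the valve. Each runs straight out from the hub (radius 31 mm) to the rim (inner radius 100 mm), is 18 mm wide at the hub, 13 mm at the rim and about 28 mm deep along the axle (x from -14 to +14 mm). The windows between are open right through. Origin at the axle centre; axes turn with the wheel, z through the valve.
- tyre: rim and black tyre of the wheel: outer radius 150 mm, rim inner radius 100 mm; tyre 41 mm wide (x = +-20 mm), rim 34 mm wide. Origin at the axle centre; turns with the wheel.
- wrench: loose steel open-end wrench, 160 mm long, lying on the stand's base plate on the robot's side of the wheel. Leave alone.
- lever_a: loose grey plastic tyre lever, 125 x 20 x 7 mm, lying on the bench before the stand. Leave alone.
- lever_b: loose grey plastic tyre lever, 125 x 20 x 7 mm, lying on the base plate behind the wheel. Leave alone.
- bottle: loose upright white bottle of tyre sealant, 52 mm across, 150 mm high, on the bench beside the stand (+y or -y side). Leave alone.
- tube_box: loose cardboard box of an inner tube, 85 x 115 x 45 mm, on the bench at the other side of the stand. Leave alone.
- pump: loose hand pump, about 240 mm long, 32 mm thick, lying on the bench to the left. Leave alone.
- multimeter: loose multimeter, 165 x 82 x 40 mm, lying on the bench to the left near the robot. Leave alone.
- screwdriver: loose screwdriver lying on the bench to the right near the robot. Leave alone.

How it is judged:
By the outcome, as a careful person would: the job done as asked, in the order asked, and still so for the second after the job is handed in, with the robot touching nothing.
It also fails if it takes over 51 s, if anything falls off the work surface, if the arm or the gripper's body presses on something with over 40 N, if the wrist force passes 120 N, or if a joint passes its speed limit or range.

### The arm

A 6-joint arm with a two-finger parallel gripper is mounted at the origin on the work surface. World frame = base frame: x ahead of the robot, y to its left, z up, the work surface at z = 0. Lengths are in mm, angles in rad, forces in N, time in s.
With the tool pointing down it reaches from about 275 to 750 mm from the base axis. Payload 10.2 kg.
Tool frame: the origin (TCP) lies at the very end of the fingers, on their centre line; the grasp point (between the pads) lies 19 mm behind it; z points along the fingers, y is the direction in which the jaws open and shut (so a half turn about z gives the same grasp; the last joint's range is limited). The gripper opens to 85 mm and grips with 20 to 120 N. Pads are 22 mm wide; open, the fingers measure 114 mm over their backs; the gripper's body (76 mm by 85 mm) begins 54 mm behind the grasp point. The pads swing forward as they close: fully open they stand 13 mm farther back than shut.
Start: joints at [-0.223, 0.313, 1.498, -0, 1.331, -0.223], TCP at [525.006, -0.013, 202.394] pointing down, gripper open.
Joint ranges: [-2.94, 2.94], [-0.97, 2.17], [0.19, 2.56], [-1.23, 4.37], [0.02, 3.11], [-2.88, 2.88]. Speed limits (rad/s): [2.39, 2.39, 3.01, 3.14, 3.14, 3.14].

### API

Orientations are given as a unit quaternion [w, x, y, z].
In Python, from rig import sensors, imaging, ctrl gives the robot as it stands.
- The arm moves only by the shell command python3 -m creep 'ROWS' [FORCE]. ROWS is JSON, a list of rows, each an object with "grip": the finger opening in mm, from 0 to 85.4; "linear": the shift along the tool's x, y, z in mm, a list of three; "rot": the turn, a rotation vector about the tool's x, y, z in rad, a list of three. A call has 1 to 12 rows; each row shifts and turns the commanded pose from where the row before left it, along the tool's axes as they then stand; what a row does not reach is not made up. A row lasts 1/12 s, in which the tool goes at most 41.7 mm and 7.16 degrees, less where a joint would pass 70% of its speed; a pose out of reach is approached as far as the arm can. A call with a gripper value outside its range is refused whole. The fingers move at their own pace and stop on an object; FORCE is the grip in N (left out, the last holds). Time passes only in rows, so rows that do not move let the fingers close. It gives the time, the measured TCP pose, the force and the opening at its end, in the units of the state.
- sensors.sense(): the state, without advancing time (a new reading comes with each control period).
- imaging.capture(name): name is "scene" or "side" or "wrist"; returns (picture, depth): 384x512x3 uint8, red, green, blue; 384x512 float32, mm along the optical axis (not along the pixel's ray), 0 where there is no reading.
- imaging.camera_params(name): a dict with "intrinsics" (3x3 intrinsics, pixels), "k1" (the pictures are not rectified: a ray, as slopes to the right and down, at radius r is drawn at 1 + k1 r^2 times it, then the intrinsics apply), "R" (3x3) and "t" (3): a world point X has camera coordinates R X + t. Camera axes: x right, y down, z forward; pixel columns grow to the right and rows downward; lengths in mm; the calibration is good to about 2 mm. A picture is of the moment at which its call begins: read the wrist's pose just before it. camera_params takes no time and is no camera call; for the wrist camera it gives the pose at the moment of the call.
- ctrl.finish_job(): hands the job in, once; it reports no verdict.
The state is a dict: "time_s": time; "joints": joint angles; "dq": joint speeds; "tau": joint torques, N m; "eef_pos": TCP position; "ee_rot": TCP orientation; "force": force on the tool from outside, world axes, zero at the start; "wrist_torque": the same for the moment, N m; "grip_width": opening from 0.0 (shut) to 1.0 (fully open).
Only numpy, scipy, OpenCV 4.12 (cv2) and the standard library are available. Lean on these libraries where they do the work, as an engineer would, in place of code of your own. Each camera call takes 0.05 s, during which the arm holds its last target.

## Working session

There is one attempt and no reset: what is moved stays moved. The work goes in short steps, Python scripts to look and compute and a shell command to move; the robot and the scene stay as the last step left them, time stands still between calls to the robot, and variables do not carry over. Pictures are saved under pics/ and viewed, and the job is handed in when it is done.

```bash
ls; mkdir -p pics
python3 - <<'E'
from rig import sensors, imaging, ctrl
import cv2,numpy as np
print(sensors.sense())
for n in ("scene","side"):
    p,d=imaging.capture(n); np.save(f"pics/{n}0.npy",d); cv2.imwrite(f"pics/{n}0.png",cv2.cvtColor(p,cv2.COLOR_RGB2BGR))
    c=imaging.camera_params(n); print(n,c)
E
```

```text
pics
{'time_s': 0.0, 'joints': array([-2.23408235e-01,  3.13452282e-01,  1.49845165e+00,  5.34811139e-05,
        1.33100375e+00, -2.23367570e-01]), 'dq': array([-0.0016315 , -0.00097141,  0.00016299,  0.00049995, -0.00147083,
       -0.00078836]), 'tau': array([-5.78409599e-04, -4.12261176e+01, -2.59742296e+01, -3.58453699e-04,
        4.11797926e-03, -1.23038126e-05]), 'eef_pos': array([5.24702856e+02, 6.61627467e-02, 2.01828454e+02]), 'ee_rot': array([-5.70219942e-04,  7.07125508e-01,  7.07087748e-01, -3.28405853e-04]), 'force': array([ 0.56123966, -0.21589663,  0.53395813]), 'wrist_torque': array([ 0.01777375, -0.0249115 ,  0.01017162]), 'grip_width': 0.9974050795150033}
scene {'intrinsics': array([[384.03107635,   0.        , 255.92621993],
       [  0.        , 384.03107635, 191.38503133],
       [  0.        ,   0.        ,   1.        ]]), 'k1': -0.0599929947346817, 'R': array([[-0.7627687 ,  0.64630262, -0.02183677],
       [ 0.3702959 ,  0.40884252, -0.83410355],
       [-0.53015551, -0.64431415, -0.55117549]]), 't': array([ 363.45291903,  -69.612286  , 1547.31492928])}
side {'intrinsics': array([[474.50780967,   0.        , 263.72110865],
       [  0.        , 474.50780967, 189.31532992],
       [  0.        ,   0.        ,   1.        ]]), 'k1': -0.0823564955142623, 'R': array([[ 0.88234797, -0.47037188,  0.01457244],
       [-0.26461068, -0.52150142, -0.81118275],
       [ 0.38915711,  0.71188943, -0.58461114]]), 't': array([-402.58455878,  294.39543618, 1274.48801816])}
```

View pics/scene0.png

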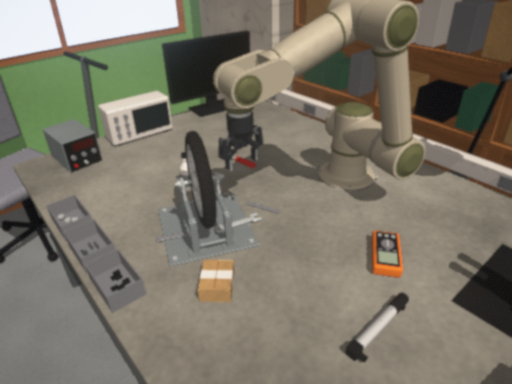

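View pics/side0.png

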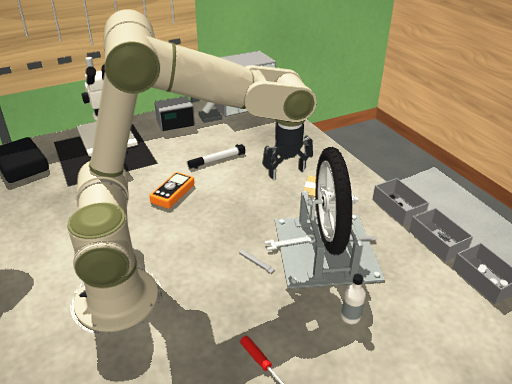

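```bash
cat > h.py <<'E'
from rig import sensors, imaging, ctrl
import cv2,numpy as np
def par(n):
    c=imaging.camera_params(n); return [np.array(c[k],float) for k in ("intrinsics","R","t")]+[float(c["k1"])]
def cloud(d,K,R,t,k1):
    v,u=np.mgrid[0:384,0:512].astype(np.float32)
    p=cv2.undistortPoints(np.stack([u.ravel(),v.ravel()],1)[:,None].astype(np.float64),K,np.array([k1,0,0,0.]))[:,0]
    X=np.c_[p,np.ones(len(p))]*d.ravel()[:,None]
    return ((X-t)@R).reshape(384,512,3)
def proj(X,K,R,t,k1):
    return cv2.projectPoints(np.atleast_2d(X).astype(float),cv2.Rodrigues(R)[0],t,K,np.array([k1,0,0,0.]))[0][:,0]
def grab(n,tag):
    P=par(n); p,d=imaging.capture(n); b=cv2.cvtColor(p,cv2.COLOR_RGB2BGR)
    cv2.imwrite(f"pics/{tag}.png",b); np.savez(f"pics/{tag}.npz",d=d,K=P[0],R=P[1],t=P[2],k1=P[3]); return b,d,P
def crop(tag,r,s):
    b=cv2.imread(f"pics/{tag}.png"); x0,y0,x1,y1=r
    cv2.imwrite(f"pics/{tag}_c.png",cv2.resize(b[y0:y1,x0:x1],None,fx=s,fy=s,interpolation=cv2.INTER_CUBIC))
E
python3 - <<'E'
from h import *
crop("side0",(230,120,410,310),3.1); crop("scene0",(140,120,280,310),3.1)
for n,r in (("side",(300,130,370,260)),("scene",(170,125,225,235))):
    d=np.load(f"pics/{n}0.npy"); C=cloud(d,*par(n)); b=cv2.imread(f"pics/{n}0.png")
    x0,y0,x1,y1=r; m=np.zeros((384,512),bool); m[y0:y1,x0:x1]=1
    m&=(b.max(2)<60)&(d>0)&(C[...,2]>120)&(C[...,2]<345)
    P=C[m]; print(n,len(P))
    for q in P[::max(1,len(P)//12)]: print(q.round())
    c=np.median(P,0); Q=P[np.linalg.norm(P-c,axis=1)<200]
    c=Q.mean(0); u,s,vt=np.linalg.svd(Q-c,full_matrices=False); print(len(Q),c,vt[2],s/np.sqrt(len(Q)), Q[:,2].max(), Q[:,:2].min(0),Q[:,:2].max(0))
E
```

```text
side 1911
[582.  -6. 343.]
[623. -78. 333.]
[ 625. -111.  335.]
[ 607. -131.  333.]
[ 589. -145.  322.]
[ 598. -174.  309.]
[642.  13. 143.]
[ 572. -204.  278.]
[ 557. -211.  256.]
[ 555. -227.  236.]
[ 558. -236.  208.]
[ 562. -234.  171.]
[ 568. -229.  126.]
1845 [ 580.11895708 -158.80233032  266.48032477] [-0.97633548  0.09002414  0.19663339] [88.29909728 39.51553347 15.35550894] 344.29430213665785 [ 545.5080655  -242.10938256] [645.09026894   9.04904406]
scene 1242
[ 610. -125.  335.]
[637. -77. 332.]
[647. -65. 321.]
[594.   9. 314.]
[661. -36. 302.]
[662.  -1. 292.]
[674.  -0. 272.]
[650.  24. 251.]
[677.  33. 241.]
[658.  39. 213.]
[686.  26. 188.]
[684.  35. 165.]
[681.  24. 125.]
1225 [654.5420169   -2.26862708 259.45398886] [ 0.96699231 -0.10451791  0.23238304] [72.70658288 26.24909429 16.42503333] 344.010762797833 [ 573.97140205 -175.19793613] [687.7349917   46.35058934]
```

View pics/side0_c.png

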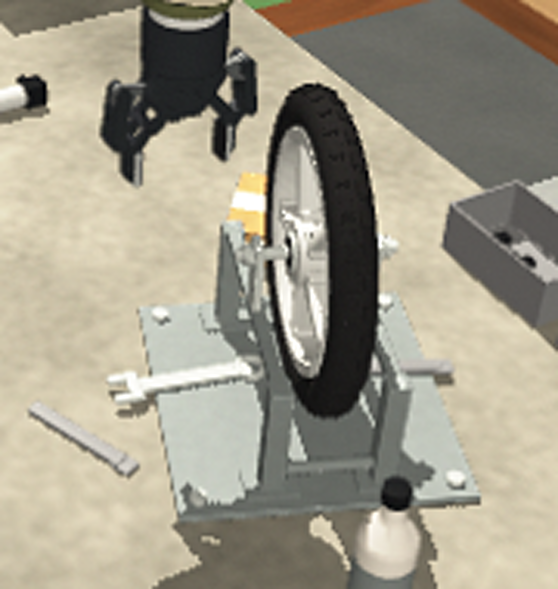

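View pics/scene0_c.png

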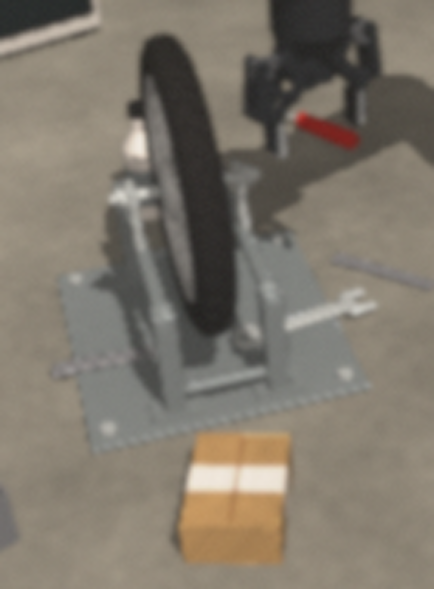

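```bash
cat >> h.py <<'E'
def onz(uv,z,K,R,t,k1):
    p=cv2.undistortPoints(np.array(uv,float).reshape(-1,1,2),K,np.array([k1,0,0,0.]))[:,0]
    D=np.c_[p,np.ones(len(p))]@R; C=-R.T@t
    return C+D*((z-C[2])/D[:,2])[:,None]
E
python3 - <<'E'
from h import *
print(onz([(275.2,219.4),(287.4,286.5),(384.8,280.8)],8,*par("side")).round(1))
print(onz([(159.4,208.5),(170.6,264.5),(259.4,243.6)],8,*par("scene")).round(1))
# robust tyre fit using combined clouds
from scipy.optimize import least_squares
A=[]
for n,r in (("side",(305,140,365,255)),("scene",(175,128,220,232))):
    d=np.load(f"pics/{n}0.npy"); C=cloud(d,*par(n)); b=cv2.imread(f"pics/{n}0.png")
    x0,y0,x1,y1=r; m=np.zeros((384,512),bool); m[y0:y1,x0:x1]=1
    m&=(b.max(2)<60)&(d>0)&(C[...,2]>120)&(C[...,2]<345); A.append(C[m])
A=np.vstack(A)
def res(p):
    x,y,th=p; q=A-[x,y,185]; ax=q[:,0]*np.cos(th)+q[:,1]*np.sin(th); ly=-q[:,0]*np.sin(th)+q[:,1]*np.cos(th)
    r=np.hypot(ly,q[:,2]); return np.hypot(np.hypot(ax/20.5*1, (r-125)/25)-1,0)*20
s=least_squares(res,[620,-95,0.3],loss="soft_l1",f_scale=2); print(s.x,s.cost,np.median(abs(res(s.x))))
E
```

```text
[[ 545.2   87.6    8. ]
 [ 432.8 -183.1    8. ]
 [ 687.9 -292.6    8. ]]
[[ 685.6 -285.2    8. ]
 [ 798.1   -9.2    8. ]
 [ 541.7   93.9    8. ]]
[ 6.17654434e+02 -9.73433757e+01 -3.84276228e-01] 16068.261701884901 1.1432553062279815
```

Run:
```python
from h import *
b,d,P=grab("wrist","w0"); K,R,t,k=P
s=sensors.sense(); C=-R.T@t; from scipy.spatial.transform import Rotation as Ro
q=s['ee_rot']; T=Ro.from_quat([q[1],q[2],q[3],q[0]]).as_matrix()
print(T.round(3)); print("cam in tool",T.T@(C-s['eef_pos'])); print("cam axes in tool (cols x,y,z)\n",(T.T@R.T).round(3),K)
```

```text
[[-0.     1.    -0.001]
 [ 1.     0.     0.   ]
 [ 0.    -0.001 -1.   ]]
cam in tool [  80.77512834   -0.49812872 -172.55101059]
cam axes in tool (cols x,y,z)
 [[-0.001 -0.951 -0.309]
 [ 1.    -0.001 -0.   ]
 [-0.    -0.309  0.951]] [[268.94187972   0.         251.8931027 ]
 [  0.         268.94187972 193.92192423]
 [  0.           0.           1.        ]]
```

View pics/w0.png

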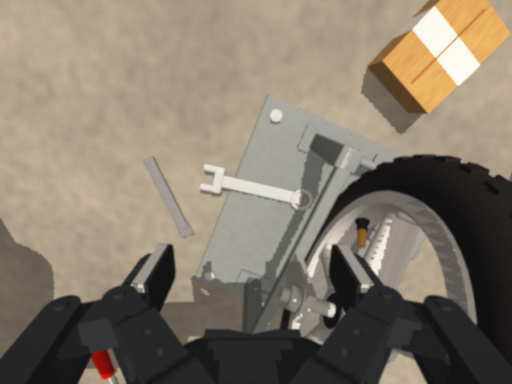

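```bash
cat >> h.py <<'E'
CX,CY,YAW=616.5,-97.0,-0.39
def W(x,r,th):  # stand-frame axial x, radius, angle from top (+ toward -y) -> world
    th=np.asarray(th,float); ly=-r*np.sin(th); z=185+r*np.cos(th); c,s=np.cos(YAW),np.sin(YAW)
    return np.stack(np.broadcast_arrays(CX+c*x-s*ly,CY+s*x+c*ly,z),-1)
E
python3 - <<'E'
from h import *
Z=np.load("pics/w0.npz"); P=(Z["K"],Z["R"],Z["t"],float(Z["k1"]))
for a in range(-180,-60,6): 
    X=W(0,np.array([102,70]),np.radians(a)); print(a,proj(X,*P).round().tolist())
b=cv2.imread("pics/w0.png")
for r in(100,150):
    cv2.polylines(b,[proj(W(-17 if r==100 else 0,r,np.linspace(0,6.283,90)),*P).astype(np.int32)],1,(0,0,255),1)
cv2.imwrite("pics/w0o.png",b); cv2.imwrite("pics/w0c.png",cv2.resize(b[150:384,240:512],None,fx=2.5,fy=2.5))
E
```

```text
-180 [[327.0, 258.0], [334.0, 273.0]]
-174 [[331.0, 251.0], [337.0, 268.0]]
-168 [[335.0, 245.0], [341.0, 263.0]]
-162 [[340.0, 239.0], [344.0, 259.0]]
-156 [[345.0, 233.0], [348.0, 255.0]]
-150 [[350.0, 228.0], [352.0, 252.0]]
-144 [[356.0, 223.0], [356.0, 249.0]]
-138 [[362.0, 219.0], [361.0, 247.0]]
-132 [[369.0, 216.0], [365.0, 245.0]]
-126 [[375.0, 213.0], [370.0, 244.0]]
-120 [[382.0, 212.0], [375.0, 243.0]]
-114 [[390.0, 211.0], [380.0, 244.0]]
-108 [[397.0, 211.0], [385.0, 245.0]]
-102 [[405.0, 213.0], [390.0, 247.0]]
-96 [[414.0, 216.0], [395.0, 251.0]]
-90 [[422.0, 221.0], [400.0, 255.0]]
-84 [[430.0, 227.0], [404.0, 260.0]]
-78 [[438.0, 236.0], [408.0, 267.0]]
-72 [[446.0, 246.0], [412.0, 274.0]]
-66 [[453.0, 259.0], [416.0, 283.0]]
```

View pics/w0c.png

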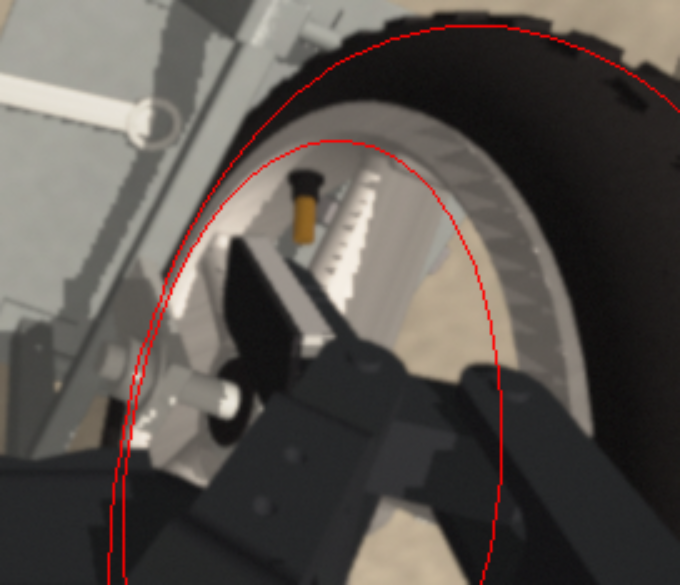

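```bash
python3 -m creep '[{"grip":0,"linear":[0,-4,-20],"rot":[0,0,0]},{"grip":0,"linear":[0,-4,-20],"rot":[0,0,0]},{"grip":0,"linear":[0,-4,-20],"rot":[0,0,0]},{"grip":0,"linear":[0,-4,-20],"rot":[0,0,0]},{"grip":0,"linear":[0,-4,-20],"rot":[0,0,0]},{"grip":0,"linear":[0,-4,-20],"rot":[0,0,0]},{"grip":0,"linear":[0,0,-20],"rot":[0,0.12,0]},{"grip":0,"linear":[0,0,-10],"rot":[0,0.12,0]},{"grip":0,"linear":[0,0,0],"rot":[0,0.12,0]}]' 30
python3 -c "
from h import *
s=sensors.sense();print({k:np.round(s[k],3) for k in('time_s','joints','eef_pos','ee_rot','grip_width')})"
```

```text
time_s: 0.9
eef_pos: [501.6, -1.1, 355.4]
ee_rot: [-0.126, 0.695, 0.696, 0.13]
force: [0.6, 0.8, -0.6]
grip_width: 0.001
{'time_s': np.float64(0.9), 'joints': array([-0.431,  0.224,  1.269,  0.339,  1.788, -0.383]), 'eef_pos': array([501.611,  -1.121, 355.386]), 'ee_rot': array([-0.126,  0.695,  0.696,  0.13 ]), 'grip_width': np.float64(0.001)}
```

```bash
cat > kin.py <<'E'
import numpy as np
from scipy.spatial.transform import Rotation as Ro
rx=lambda a:Ro.from_euler('x',a).as_matrix()
ry=lambda a:Ro.from_euler('y',a).as_matrix()
rz=lambda a:Ro.from_euler('z',a).as_matrix()
def quat(q): return Ro.from_quat([q[1],q[2],q[3],q[0]]).as_matrix()
def fkR(j): return rz(j[0])@ry(j[1]+j[2])@rz(j[3])@ry(j[4])@rz(j[5])
def fkp(j,p):
    d1,off,a2,d4,e,L=p
    return rz(j[0])@(np.array([0,off,d1])+ry(j[1])@[0,0,a2]+ry(j[1]+j[2])@(np.array([e,0,d4])+rz(j[3])@ry(j[4])@[0,0,L]))
E
python3 - <<'E'
from kin import *
D=[([-2.23408235e-01,.313452282,1.49845165,5.3e-5,1.331,-.22336757],[524.7,.066,201.8],[-.00057,.7071,.7071,-.0003]),
([-.431,.224,1.269,.339,1.788,-.383],[501.611,-1.121,355.386],[-.126,.695,.696,.13])]
for j,p,q in D: print(quat(q).round(3),'\n',fkR(j).round(3))
E
```

```text
[[ 0.     1.    -0.001]
 [ 1.     0.     0.   ]
 [ 0.    -0.001 -1.   ]] 
 [[-1.     0.    -0.001]
 [ 0.     1.     0.   ]
 [ 0.001  0.    -1.   ]]
[[-0.002  1.     0.005]
 [ 0.934  0.     0.356]
 [ 0.356  0.006 -0.934]] 
 [[-1.    -0.003  0.005]
 [-0.001  0.935  0.355]
 [-0.006  0.355 -0.935]]
```

```bash
S='
from h import *
s=sensors.sense();print(repr((s["joints"].round(4).tolist(),s["eef_pos"].round(2).tolist(),s["ee_rot"].round(4).tolist())))'
python3 -c "$S"
python3 -m creep '[{"grip":0,"linear":[0,0,0],"rot":[0,0.12,0]},{"grip":0,"linear":[0,0,0],"rot":[0,0.12,0]},{"grip":0,"linear":[0,0,0],"rot":[0,0.12,0]}]' >/dev/null
python3 -c "$S"
python3 -m creep '[{"grip":0,"linear":[0,0,0],"rot":[-0.06,0.1,0]},{"grip":0,"linear":[0,0,0],"rot":[-0.06,0.1,0]},{"grip":0,"linear":[0,0,0],"rot":[-0.06,0.1,0]}]' >/dev/null
python3 -c "$S"
```

```text
([-0.4314, 0.2245, 1.269, 0.3395, 1.7882, -0.3834], [501.61, -1.12, 355.39], [-0.1258, 0.6946, 0.6963, 0.1299])
([-0.5821, 0.2942, 1.319, 0.629, 1.9083, -0.4845], [501.14, -1.74, 352.88], [-0.2502, 0.6612, 0.661, 0.2515])
([-0.7218, 0.2732, 1.5236, 0.9054, 1.8716, -0.6091], [501.25, -1.82, 352.41], [-0.2847, 0.6366, 0.5906, 0.4059])
```

```bash
cat >> kin.py <<'E'
D=[([-.2234,.3135,1.4985,0,1.3310,-.2234],[524.7,.07,201.8]),
([-0.4314, 0.2245, 1.269, 0.3395, 1.7882, -0.3834], [501.61, -1.12, 355.39]),
([-0.5821, 0.2942, 1.319, 0.629, 1.9083, -0.4845], [501.14, -1.74, 352.88]),
([-0.7218, 0.2732, 1.5236, 0.9054, 1.8716, -0.6091], [501.25, -1.82, 352.41])]
from scipy.optimize import least_squares
def fitp():
    f=lambda p:np.concatenate([fkp(np.array(j),p)-x for j,x in D])
    s=least_squares(f,[300,110,450,400,0,300]); return s.x,f(s.x)
P,_r=fitp()
CT=np.array([[0,-1,0],[1,0,0],[0,0,1.]])
def tool(j): return fkp(j,P),fkR(j)@CT
LO=np.array([-2.94,-.97,.19,-1.23,.02,-2.88]);HI=np.array([2.94,2.17,2.56,4.37,3.11,2.88])
def ik(p,R,j0):
    f=lambda j:np.concatenate([(tool(j)[0]-p)/100,(tool(j)[1]-R).ravel()])
    s=least_squares(f,np.clip(j0,LO+.01,HI-.01),bounds=(LO,HI)); return s.x,s.cost
E
python3 - <<'E'
from kin import *
print(P,_r.round(2))
import h
y=h.YAW; zx=np.array([np.cos(y),np.sin(y),0])
rng=np.random.default_rng(0)
for sg in (1,-1):
    Y=np.array([0,0,sg*1.]); R=np.c_[np.cross(Y,zx),Y,zx]
    for ang in(0,70,-75):
        p=h.W(0,66,np.radians(ang)); S=set()
        for _ in range(60):
            j,c=ik(p,R,rng.uniform(LO,HI))
            if c<1e-6: S.add(tuple(j.round(2)))
        print(sg,ang,p.round(),S)
E
```

```text
Traceback (most recent call last):
NameError: name '_r' is not defined
```

Run:
```python
from kin import *
print(P,fitp()[1].round(2))
import h
y=h.YAW; zx=np.array([np.cos(y),np.sin(y),0])
rng=np.random.default_rng(0)
for sg in (1,-1):
    Y=np.array([0,0,sg*1.]); R=np.c_[np.cross(Y,zx),Y,zx]
    for ang in(0,70,-75):
        p=h.W(0,66,np.radians(ang)); S=set()
        for _ in range(60):
            j,c=ik(p,R,rng.uniform(LO,HI))
            if c<1e-6: S.add(tuple(j.round(2)))
        print(sg,ang,p.round(),S)
```

```text
[201.12136762 116.30843045 439.13721027 397.44479621  39.05224671
 284.18617634] [-0.01 -0.    0.01 -0.   -0.01 -0.01  0.    0.01 -0.    0.01 -0.01  0.  ]
1 0 [616. -97. 251.] set()
1 70 [ 593. -154.  208.] set()
1 -75 [641. -38. 202.] set()
-1 0 [616. -97. 251.] {(np.float64(-0.3), np.float64(0.37), np.float64(2.22), np.float64(3.24), np.float64(1.02), np.float64(-0.05))}
-1 70 [ 593. -154.  208.] {(np.float64(-0.5), np.float64(0.48), np.float64(2.29), np.float64(3.03), np.float64(1.19), np.float64(0.04))}
-1 -75 [641. -38. 202.] {(np.float64(-0.12), np.float64(0.55), np.float64(2.14), np.float64(3.44), np.float64(1.14), np.float64(-0.13))}
```

```bash
cat >> kin.py <<'E'
import h
_z=np.array([np.cos(h.YAW),np.sin(h.YAW),0]); _y=np.array([0,0,-1.])
RT=np.c_[np.cross(_y,_z),_y,_z]   # tool x=-stand y, y=-Z, z=stand x
def stand(p):
    d=np.array(p)-[h.CX,h.CY,0]; return np.array([d@_z, d@np.array([-_z[1],_z[0],0]), d[2]-185])
E
python3 - <<'E'
from kin import *
j0=np.array([-0.7218, 0.2732, 1.5236, 0.9054, 1.8716, -0.6091])
j1,c=ik(h.W(-130,70,np.radians(-60)),RT,[-.2,.4,2.2,3.3,1.1,-.1]); print(j1.round(3),c)
N=22
for sgn in (1,):
  T=[tool(j0+(j1-j0)*k/N) for k in range(N+1)]
  for k in range(N+1):
    p,R=T[k]; 
    if k: dp=T[k-1][1].T@(p-T[k-1][0]); dr=Ro.from_matrix(T[k-1][1].T@R).as_rotvec()
    else: dp=dr=np.zeros(3)
    w=p-R[:,2]*284
    print(k,p.round(),R[:,2].round(2),'wrist',w.round(),stand(p).round(),'|',dp.round(1),dr.round(3), np.degrees(np.linalg.norm(dr)).round(1))
E
```

```text
[ 1.000e-03  3.830e-01  2.427e+00  3.553e+00  1.265e+00 -1.310e-01] 4.0648061197572827e-20
0 [501.  -2. 352.] [ 0.18  0.84 -0.51] wrist [ 450. -241.  497.] [-143.   44.  167.] | [0. 0. 0.] [0. 0. 0.] 0.0
1 [517.  28. 363.] [ 0.22  0.89 -0.41] wrist [ 454. -223.  479.] [-140.   78.  178.] | [24.2 12.2 22.8] [-0.043  0.108  0.009] 6.7
2 [531.  55. 375.] [ 0.26  0.92 -0.3 ] wrist [ 458. -205.  461.] [-137.  108.  190.] | [22.  10.2 22. ] [-0.044  0.107  0.019] 6.7
3 [543.  79. 388.] [ 0.29  0.94 -0.2 ] wrist [ 460. -187.  444.] [-135.  135.  203.] | [19.5  8.5 20.8] [-0.045  0.106  0.028] 6.8
4 [555.  98. 402.] [ 0.33  0.94 -0.09] wrist [ 460. -168.  427.] [-131.  157.  217.] | [17.   7.  19.2] [-0.046  0.104  0.036] 6.9
5 [565. 114. 415.] [0.37 0.93 0.02] wrist [ 459. -149.  411.] [-128.  176.  230.] | [14.3  5.9 17.2] [-0.048  0.102  0.044] 6.9
6 [575. 126. 427.] [0.42 0.9  0.11] wrist [ 457. -130.  395.] [-123.  191.  242.] | [11.7  5.2 14.9] [-0.051  0.099  0.052] 7.0
7 [585. 134. 437.] [0.46 0.86 0.21] wrist [ 453. -111.  379.] [-118.  202.  252.] | [ 9.1  4.9 12.3] [-0.053  0.095 
[... 1199 characters left out ...]
 | [  2.6  20.6 -17.9] [-0.087  0.068  0.065] 7.3
18 [600.  58. 336.] [ 0.95 -0.05  0.31] wrist [331.  74. 247.] [-74. 137. 151.] | [  4.8  22.8 -19.9] [-0.089  0.068  0.061] 7.3
19 [586.  46. 308.] [ 0.96 -0.14  0.24] wrist [313.  86. 239.] [-83. 120. 123.] | [  7.6  24.8 -21.5] [-0.09   0.069  0.056] 7.2
20 [567.  33. 279.] [ 0.96 -0.23  0.17] wrist [295.  97. 232.] [-95. 102.  94.] | [ 10.8  26.5 -22.6] [-0.089  0.071  0.052] 7.2
21 [545.  21. 249.] [ 0.95 -0.31  0.08] wrist [276. 107. 225.] [-110.   82.   64.] | [ 14.3  27.7 -23.3] [-0.088  0.073  0.047] 7.1
22 [519.   8. 220.] [ 0.92 -0.38 -0.  ] wrist [257. 116. 220.] [-130.   61.   35.] | [ 18.2  28.5 -23.5] [-0.086  0.076  0.043] 7.0
```

Run:
```python
from kin import *
j0=np.array([-0.7218, 0.2732, 1.5236, 0.9054, 1.8716, -0.6091])
j1,c=ik(h.W(-95,70,np.radians(-62)),RT,[-.2,.4,2.2,3.3,1.1,-.1]); print(j1.round(3),c)
N=24
p,R=h.sensors.sense()['eef_pos'],quat(h.sensors.sense()['ee_rot'])
rows=[]
for k in range(1,N+1):
    tp,tR=tool(j0+(j1-j0)*k/N); dp=(R.T@(tp-p)).round(0); dr=Ro.from_matrix(R.T@tR).as_rotvec().round(2)
    p=p+R@dp; R=R@Ro.from_rotvec(dr).as_matrix()
    print(k,dp.astype(int).tolist(),dr.tolist(),np.degrees(np.linalg.norm(dr)).round(2),stand(p).round())
```

```text
[-0.042  0.417  2.356  3.513  1.225 -0.131] 2.354835846573726e-28
1 [21, 12, 20] [-0.04, 0.1, 0.01] 6.2 [-139.   74.  177.]
2 [19, 11, 19] [-0.04, 0.09, 0.01] 5.67 [-135.  101.  187.]
3 [18, 10, 18] [-0.05, 0.1, 0.03] 6.63 [-130.  125.  199.]
4 [15, 8, 17] [-0.04, 0.09, 0.03] 5.9 [-126.  145.  211.]
5 [13, 7, 16] [-0.05, 0.09, 0.03] 6.14 [-121.  163.  222.]
6 [12, 7, 14] [-0.05, 0.09, 0.05] 6.56 [-115.  178.  234.]
7 [9, 6, 12] [-0.04, 0.09, 0.05] 6.33 [-109.  189.  244.]
8 [8, 5, 10] [-0.06, 0.08, 0.05] 6.41 [-103.  197.  253.]
9 [5, 6, 8] [-0.05, 0.08, 0.06] 6.41 [-95. 203. 259.]
10 [4, 7, 5] [-0.06, 0.08, 0.06] 6.68 [-87. 206. 263.]
11 [3, 7, 3] [-0.06, 0.07, 0.07] 6.63 [-79. 206. 265.]
12 [1, 9, 1] [-0.06, 0.08, 0.06] 6.68 [-70. 204. 264.]
13 [0, 9, -3] [-0.06, 0.06, 0.07] 6.3 [-64. 200. 259.]
14 [0, 12, -5] [-0.07, 0.07, 0.07] 6.95 [-56. 193. 251.]
15 [-1, 13, -7] [-0.07, 0.07, 0.07] 6.95 [-50. 186. 239.]
16 [0, 14, -10] [-0.08, 0.06, 0.07] 6.99 [-46. 176. 226.]
17 [0, 17, -12] [-0.07, 0.06, 0.06] 6.3 [-43. 166. 208.]
18 [1, 19, -14] [-0.08, 0.06, 0.06] 6.68 [-42. 154. 188.]
19 [3, 20, -15] [-0.08, 0.07, 0.06] 6.99 [-43. 141. 166.]
20 [4, 23, -18] [-0.08, 0.06, 0.06] 6.68 [-48. 127. 141.]
21 [7, 24, -18] [-0.08, 0.06, 0.06] 6.68 [-54. 111. 115.]
22 [9, 25, -19] [-0.09, 0.06, 0.05] 6.83 [-65.  96.  88.]
23 [12, 26, -20] [-0.08, 0.07, 0.05] 6.73 [-78.  79.  61.]
24 [15, 27, -20] [-0.08, 0.07, 0.04] 6.51 [-95.  62.  33.]
```

```bash
python3 -m creep '[{"grip":0,"linear":[21,12,20],"rot":[-0.04,0.1,0.01]},{"grip":0,"linear":[19,11,19],"rot":[-0.04,0.09,0.01]},{"grip":0,"linear":[18,10,18],"rot":[-0.05,0.1,0.03]},{"grip":0,"linear":[15,8,17],"rot":[-0.04,0.09,0.03]},{"grip":0,"linear":[13,7,16],"rot":[-0.05,0.09,0.03]},{"grip":0,"linear":[12,7,14],"rot":[-0.05,0.09,0.05]},{"grip":0,"linear":[9,6,12],"rot":[-0.04,0.09,0.05]},{"grip":0,"linear":[8,5,10],"rot":[-0.06,0.08,0.05]},{"grip":0,"linear":[5,6,8],"rot":[-0.05,0.08,0.06]},{"grip":0,"linear":[4,7,5],"rot":[-0.06,0.08,0.06]},{"grip":0,"linear":[3,7,3],"rot":[-0.06,0.07,0.07]},{"grip":0,"linear":[1,9,1],"rot":[-0.06,0.08,0.06]}]'
python3 - <<'E'
from kin import *
s=h.sensors.sense(); print(s['joints'].round(3),stand(s['eef_pos']).round(1))
j0=s['joints']
j1,c=ik(h.W(-95,70,np.radians(-62)),RT,[-.2,.4,2.2,3.3,1.1,-.1])
N=13
p,R=s['eef_pos'],quat(s['ee_rot'])
for k in range(1,N+1):
    tp,tR=tool(j0+(j1-j0)*k/N); dp=(R.T@(tp-p)).round(0); dr=Ro.from_matrix(R.T@tR).as_rotvec().round(2)
    p=p+R@dp; R=R@Ro.from_rotvec(dr).as_matrix()
    print(k,dp.astype(int).tolist(),dr.tolist(),np.degrees(np.linalg.norm(dr)).round(2),stand(p).round())
E
```

```text
time_s: 2.4
eef_pos: [629.0, 120.0, 447.9]
ee_rot: [-0.47, 0.527, 0.067, 0.705]
force: [1.7, 0.2, 0.3]
grip_width: 0.004
[-0.378  0.345  1.942  2.215  1.544 -0.375] [-71.  205.4 262.9]
1 [0, 9, -2] [-0.06, 0.06, 0.06] 5.95 [-64. 202. 258.]
2 [0, 10, -5] [-0.06, 0.06, 0.07] 6.3 [-58. 196. 251.]
3 [0, 12, -6] [-0.07, 0.06, 0.06] 6.3 [-51. 188. 242.]
4 [-1, 13, -8] [-0.06, 0.06, 0.06] 5.95 [-47. 181. 229.]
5 [0, 15, -11] [-0.07, 0.06, 0.06] 6.3 [-44. 171. 214.]
6 [1, 17, -12] [-0.08, 0.06, 0.06] 6.68 [-42. 160. 196.]
7 [2, 18, -13] [-0.07, 0.05, 0.06] 6.01 [-42. 148. 177.]
8 [3, 20, -15] [-0.07, 0.06, 0.06] 6.3 [-44. 136. 156.]
9 [5, 21, -16] [-0.08, 0.06, 0.05] 6.41 [-49. 123. 133.]
10 [7, 22, -17] [-0.07, 0.06, 0.05] 6.01 [-57. 109. 109.]
11 [9, 24, -18] [-0.08, 0.06, 0.04] 6.17 [-67.  94.  83.]
12 [12, 24, -18] [-0.07, 0.06, 0.05] 6.01 [-80.  78.  58.]
13 [14, 25, -18] [-0.07, 0.06, 0.04] 5.76 [-95.  62.  33.]
```

```bash
python3 -m creep '[{"grip":0,"linear":[0,9,-4],"rot":[-0.06,0.06,0.06]},{"grip":0,"linear":[0,10,-8],"rot":[-0.06,0.06,0.07]},{"grip":0,"linear":[0,12,-8],"rot":[-0.07,0.06,0.06]},{"grip":0,"linear":[-1,13,-10],"rot":[-0.06,0.06,0.06]},{"grip":0,"linear":[0,15,-11],"rot":[-0.07,0.06,0.06]},{"grip":0,"linear":[1,17,-12],"rot":[-0.08,0.06,0.06]},{"grip":0,"linear":[2,18,-13],"rot":[-0.07,0.05,0.06]},{"grip":0,"linear":[3,20,-15],"rot":[-0.07,0.06,0.06]},{"grip":0,"linear":[5,21,-16],"rot":[-0.08,0.06,0.05]},{"grip":0,"linear":[7,22,-17],"rot":[-0.07,0.06,0.05]},{"grip":0,"linear":[9,24,-18],"rot":[-0.08,0.06,0.04]},{"grip":0,"linear":[12,24,-18],"rot":[-0.07,0.06,0.05]}]'
cat > st.py <<'E'
from kin import *
import sys
s=h.sensors.sense(); p=s['eef_pos'];R=quat(s['ee_rot']); q=stand(p)
print('t',s['time_s'],'joints',s['joints'].round(2),'stand',q.round(1),'r',np.hypot(q[1],q[2]).round(1),'ang',np.degrees(np.arctan2(-q[1],q[2])).round(1),'F',s['force'].round(1))
print('rot err (tool rotvec)',Ro.from_matrix(R.T@RT).as_rotvec().round(3))
for a in sys.argv[1:]:
    x,r,an=map(float,a.split(',')); print(a,'tool shift',(R.T@(h.W(x,r,np.radians(an))-p)).round(1))
E
python3 st.py -95,68,-62
python3 -c "
from h import *
grab('wrist','w1');grab('side','s1');crop('s1',(180,90,420,300),2.6)"
```

```text
time_s: 3.4
eef_pos: [565.3, -0.2, 238.2]
ee_rot: [-0.413, 0.408, -0.546, 0.605]
force: [0.8, -0.3, 0.1]
grip_width: 0.001
t 3.4 joints [-0.08  0.42  2.35  3.4   1.28 -0.14] stand [-84.2  70.1  53.2] r 88.0 ang -52.8 F [ 0.8 -0.3  0.1]
rot err (tool rotvec) [-0.074  0.059  0.04 ]
-95,68,-62 tool shift [  8.5  20.8 -12.9]
```

View pics/w1.png

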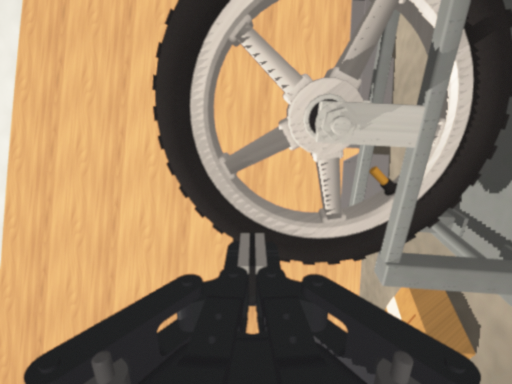

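View pics/s1_c.png

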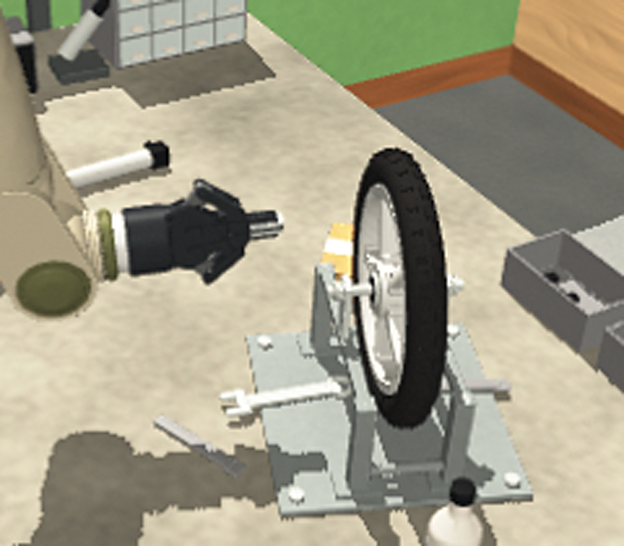

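```bash
cat > ov.py <<'E'
from h import *
import sys
def ov(tag,th,r=(140,0,512,270),s=2.0,c=None):
    Z=np.load(f"pics/{tag}.npz"); P=(Z["K"],Z["R"],Z["t"],float(Z["k1"]))
    x0,y0,x1,y1=r
    b=cv2.resize(cv2.imread(f"pics/{tag}.png")[y0:y1,x0:x1],None,fx=s,fy=s,interpolation=cv2.INTER_CUBIC)
    f=lambda X:((proj(X,*P)-[x0-.5,y0-.5])*s).astype(np.int32).reshape(-1,1,2)
    a=np.linspace(0,2*np.pi,120); 
    cv2.polylines(b,[f(W(0,150,a))],1,(0,0,255),1); cv2.polylines(b,[f(W(-14,31,a))],1,(0,255,0),1); cv2.polylines(b,[f(W(-14,100,a))],1,(0,255,0),1)
    for k in range(5):
        q=np.radians(th+36+72*k); cv2.polylines(b,[f(W(-14,np.array([31,100]),np.array([q,q])))],0,(255,0,0),1)
    cv2.polylines(b,[f(W(0,np.array([70,102]),np.radians([th,th])))],0,(255,0,255),1)
    cv2.polylines(b,[f(np.stack([W(-75,0,0.),W(75,0,0.)]))],0,(0,255,255),1)
    cv2.imwrite(f"pics/{tag}_o.png",b)
if __name__=="__main__": ov(sys.argv[1],float(sys.argv[2]))
E
python3 ov.py w1 -139
```

View pics/w1_o.png

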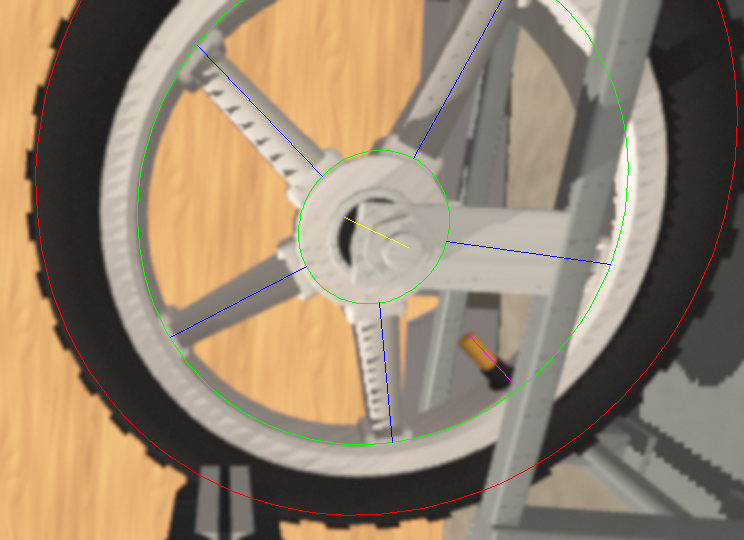

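```bash
python3 -m creep '[{"grip":0,"linear":[4,9,-6],"rot":[-0.04,0.03,0.02]},{"grip":0,"linear":[5,9,-6],"rot":[-0.034,0.029,0.02]},{"grip":0,"linear":[0,0,0],"rot":[0,0,0]},{"grip":0,"linear":[0,0,0],"rot":[0,0,0]}]'
python3 st.py -60,72,-64 0,72,-64
```

```text
time_s: 3.83
eef_pos: [553.4, -4.8, 222.2]
ee_rot: [-0.395, 0.395, -0.584, 0.589]
force: [0.5, -0.2, 0.1]
grip_width: -0.003
t 3.8333 joints [-0.05  0.41  2.36  3.5   1.22 -0.13] stand [-93.4  61.3  37.2] r 71.7 ang -58.7 F [ 0.5 -0.2  0.1]
rot err (tool rotvec) [-0.007  0.005  0.003]
-60,72,-64 tool shift [-3.3  5.9 33.4]
0,72,-64 tool shift [-3.   6.3 93.4]
```

```bash
python3 -m creep '[{"grip":0,"linear":[-1,2,12],"rot":[-0.004,0.003,0.003]},{"grip":0,"linear":[-1,2,12],"rot":[-0.003,0.002,0]},{"grip":0,"linear":[-1,2,12],"rot":[0,0,0]},{"grip":0,"linear":[0,0,12],"rot":[0,0,0]},{"grip":0,"linear":[0,0,10],"rot":[0,0,0]},{"grip":0,"linear":[0,0,0],"rot":[0,0,0]}]'
python3 st.py 0,72,-64; python3 -c "
from h import *
grab('wrist','w2');grab('side','s2');crop('s2',(230,90,420,300),2.8)"; python3 ov.py w2 -139
```

```text
time_s: 4.33
eef_pos: [608.9, -25.5, 216.1]
ee_rot: [0.393, -0.393, 0.588, -0.588]
force: [-0.2, 0.2, 1.2]
grip_width: 0.002
t 4.3333 joints [-0.1   0.47  2.22  3.47  1.15 -0.14] stand [-34.2  63.3  31.1] r 70.5 ang -63.8 F [-0.2  0.2  1.2]
rot err (tool rotvec) [ 0.    -0.003 -0.001]
0,72,-64 tool shift [-1.5 -0.5 34.2]
```

View pics/w2_o.png

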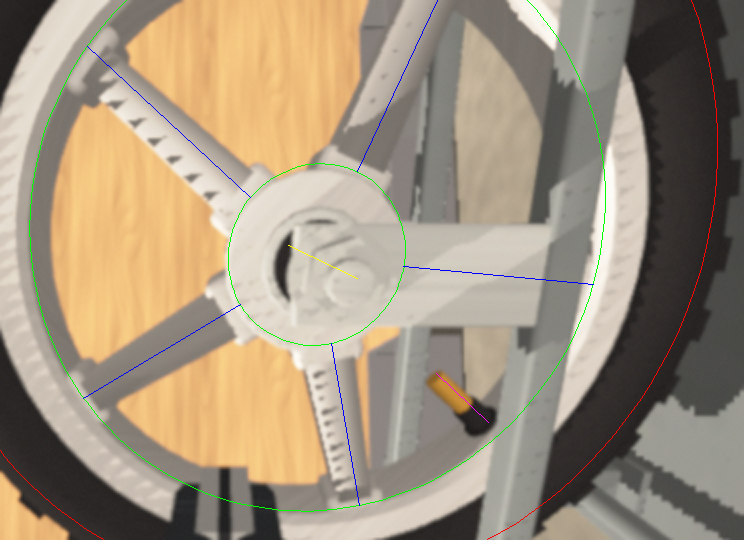

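View pics/s2_c.png

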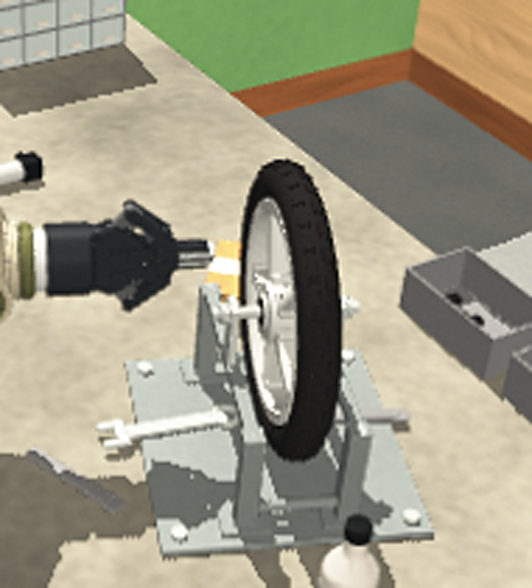

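```bash
python3 -m creep '[{"grip":0,"linear":[0,0,9],"rot":[0,0,0]},{"grip":0,"linear":[0,0,9],"rot":[0,0,0]},{"grip":0,"linear":[0,0,9],"rot":[0,0,0]},{"grip":0,"linear":[0,0,8],"rot":[0,0,0]},{"grip":0,"linear":[0,0,0],"rot":[0,0,0]}]'
cat > arc.py <<'E'
from kin import *
import sys
s=h.sensors.sense(); q=stand(s['eef_pos']); r=float(sys.argv[1]); step=float(sys.argv[2]); n=int(sys.argv[3])
a0=np.degrees(np.arctan2(-q[1],q[2])); p=np.array([-q[1],-q[2]])
out=[]
for k in range(1,n+1):
    a=np.radians(a0+step*k); d=(np.array([r*np.sin(a),-r*np.cos(a)])-p).round(1); p=p+d; out.append([d[0],d[1],round((1-q[0])/4,1) if k<5 else 0])
print([[float(v) for v in o] for o in out], 'end', np.degrees(np.arctan2(p[0],-p[1])).round(1))
E
python3 st.py; python3 arc.py 71 2 12
```

```text
time_s: 4.85
eef_pos: [640.9, -38.7, 215.4]
ee_rot: [0.393, -0.393, 0.589, -0.587]
force: [0.3, 0.1, 0.5]
grip_width: -0.002
t 4.85 joints [-0.12  0.51  2.14  3.45  1.1  -0.14] stand [ 0.5 63.2 30.4] r 70.1 ang -64.3 F [0.3 0.1 0.5]
rot err (tool rotvec) [ 0.002 -0.003 -0.001]
[[0.3, -2.6, 0.1], [1.2, -2.2, 0.1], [1.3, -2.1, 0.1], [1.3, -2.1, 0.1], [1.4, -2.0, 0.0], [1.5, -2.0, 0.0], [1.6, -1.9, 0.0], [1.6, -1.9, 0.0], [1.7, -1.8, 0.0], [1.7, -1.8, 0.0], [1.8, -1.7, 0.0], [1.9, -1.6, 0.0]] end -40.3
```

```bash
python3 -m creep '[{"grip":0,"linear":[0.3,-2.6,0],"rot":[0,0,0]},{"grip":0,"linear":[1.2,-2.2,0],"rot":[0,0,0]},{"grip":0,"linear":[1.3,-2.1,0],"rot":[0,0,0]},{"grip":0,"linear":[1.3,-2.1,0],"rot":[0,0,0]},{"grip":0,"linear":[1.4,-2,0],"rot":[0,0,0]},{"grip":0,"linear":[1.5,-2,0],"rot":[0,0,0]},{"grip":0,"linear":[1.6,-1.9,0],"rot":[0,0,0]},{"grip":0,"linear":[1.6,-1.9,0],"rot":[0,0,0]},{"grip":0,"linear":[1.7,-1.8,0],"rot":[0,0,0]},{"grip":0,"linear":[1.7,-1.8,0],"rot":[0,0,0]},{"grip":0,"linear":[1.8,-1.7,0],"rot":[0,0,0]},{"grip":0,"linear":[1.9,-1.6,0],"rot":[0,0,0]}]'
python3 st.py; python3 arc.py 71 2.5 12
python3 -c "
from h import *
grab('wrist','w3')"; python3 ov.py w3 -130
```

```text
time_s: 5.85
eef_pos: [633.0, -54.1, 238.8]
ee_rot: [0.393, -0.393, 0.589, -0.587]
force: [0.8, 0.3, -1.1]
grip_width: -0.002
t 5.85 joints [-0.17  0.43  2.17  3.4   1.04 -0.13] stand [-1.  45.9 53.8] r 70.7 ang -40.5 F [ 0.8  0.3 -1.1]
rot err (tool rotvec) [ 0.003 -0.003 -0.001]
[[2.2, -2.2, 0.5], [2.5, -1.8, 0.5], [2.6, -1.8, 0.5], [2.6, -1.6, 0.5], [2.7, -1.5, 0.0], [2.8, -1.4, 0.0], [2.8, -1.3, 0.0], [2.9, -1.1, 0.0], [2.9, -1.0, 0.0], [3.0, -0.9, 0.0], [3.0, -0.8, 0.0], [3.0, -0.6, 0.0]] end -10.5
```

View pics/w3_o.png

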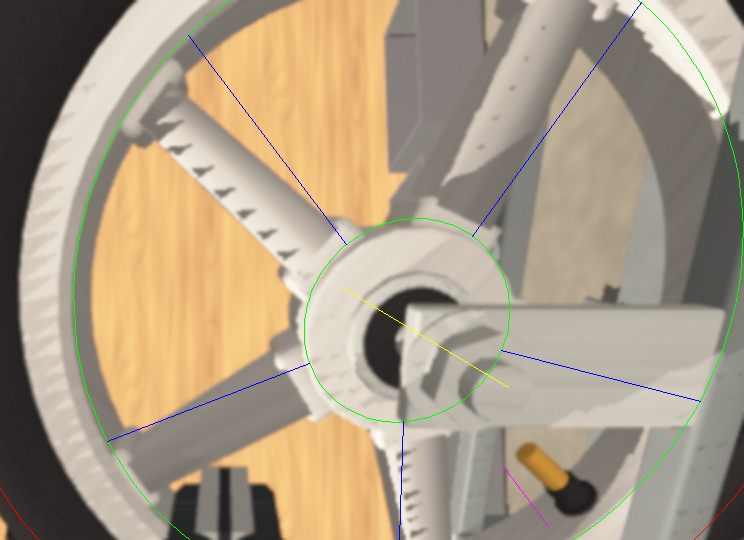

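```bash
python3 -m creep '[{"grip":0,"linear":[1.5,-1.6,0.5],"rot":[0,0,0]},{"grip":0,"linear":[1.6,-1.4,0.5],"rot":[0,0,0]},{"grip":0,"linear":[1.7,-1.3,0.5],"rot":[0,0,0]},{"grip":0,"linear":[1.7,-1.2,0],"rot":[0,0,0]},{"grip":0,"linear":[1.8,-1.2,0],"rot":[0,0,0]},{"grip":0,"linear":[2,-1.2,0],"rot":[0,0,0]},{"grip":0,"linear":[2.2,-1.2,0],"rot":[0,0,0]},{"grip":0,"linear":[2.4,-1.1,0],"rot":[0,0,0]},{"grip":0,"linear":[2.5,-1,0],"rot":[0,0,0]},{"grip":0,"linear":[2.6,-0.9,0],"rot":[0,0,0]},{"grip":0,"linear":[2.6,-0.8,0],"rot":[0,0,0]},{"grip":0,"linear":[2.7,-0.7,0],"rot":[0,0,0]}]'
python3 st.py; python3 arc.py 71 2.5 12
python3 -c "
from h import *
grab('wrist','w4')"; python3 ov.py w4 -129
```

```text
time_s: 6.9
eef_pos: [624.8, -78.2, 252.3]
ee_rot: [0.393, -0.393, 0.589, -0.587]
force: [0.5, 0.5, -0.3]
grip_width: 0.0
t 6.9 joints [-0.24  0.38  2.19  3.32  1.   -0.1 ] stand [ 0.5 20.5 67.3] r 70.3 ang -16.9 F [ 0.5  0.5 -0.3]
rot err (tool rotvec) [ 0.003 -0.003 -0.001]
[[2.8, -1.5, 0.1], [3.0, -0.7, 0.1], [3.1, -0.5, 0.1], [3.0, -0.5, 0.1], [3.1, -0.3, 0.0], [3.1, -0.2, 0.0], [3.1, -0.0, 0.0], [3.1, 0.1, 0.0], [3.1, 0.2, 0.0], [3.1, 0.4, 0.0], [3.0, 0.5, 0.0], [3.0, 0.6, 0.0]] end 13.0
```

View pics/w4_o.png

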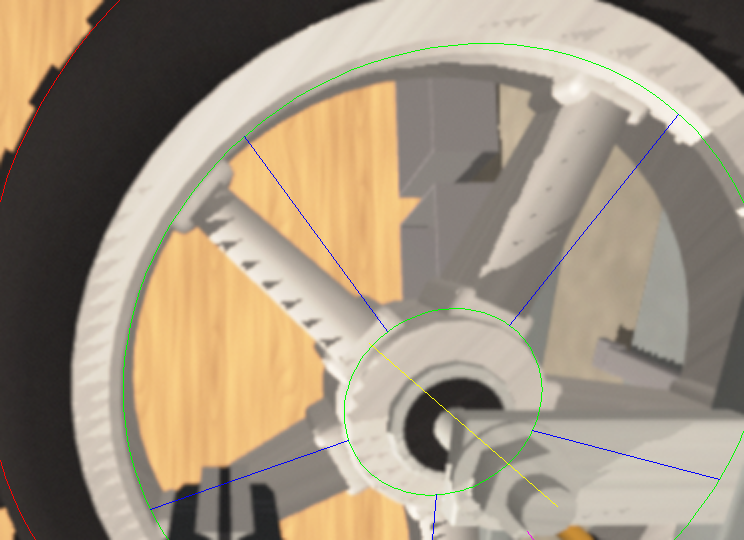

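Run:
```python
from kin import *
Z=np.load("pics/w4.npz"); P=(Z["K"],Z["R"],Z["t"],float(Z["k1"])); d=Z["d"]
C=h.cloud(d,*P)
s=h.sensors.sense(); print("tcp px",h.proj(s['eef_pos'],*P), "depth",(P[1]@s['eef_pos']+P[2])[2])
for u,v in [(248,238),(240,240),(257,240),(246,250),(230,240),(270,232),(290,225),(225,250),(300,222),(150+140-30,10),(250,110),(260,120),(340,170),(215,110)]:
    print((u,v),d[v,u],stand(C[v,u]).round(1))
```

```text
tcp px [[253.45439135 223.42108468]] depth 188.1297962074854
(248, 238) 145.10742 [-41.4  10.   70.6]
(240, 240) 143.94414 [-42.8  10.5  74.9]
(257, 240) 144.15247 [-42.6  10.6  65.8]
(246, 250) 134.21356 [-53.1  10.7  71.5]
(230, 240) 1917.6249 [1553.3  842.5  220.9]
(270, 232) 185.7237 [-3.5 24.8 55.9]
(290, 225) 177.19812 [-9.9 16.7 43.3]
(225, 250) 195.89415 [ 1.8 41.8 88.1]
(300, 222) 170.86673 [-15.2  12.3  37.9]
(260, 10) 133.523 [ -17.  -103.9   64.3]
(250, 110) 151.66702 [-13.4 -55.8  69.4]
(260, 120) 154.09486 [-12.6 -50.3  63.7]
(340, 170) 154.33295 [-21.3 -22.8  17.8]
(215, 110) 148.57951 [-16.5 -55.8  88.8]
```

Run:
```python
from kin import *
Z=np.load("pics/s2.npz"); P=(Z["K"],Z["R"],Z["t"],float(Z["k1"])); d=Z["d"]
p=np.array([608.9,-25.5,216.1]); 
for b in (0,10,20,30,40,50,73): u=h.proj(p-_z*b,*P)[0]; print(b,u.round(1),((u-[230,90])*2.8).round())
C=h.cloud(d,*P)
for u in range(285,320,2):
    v=int(round(90+250/2.8)); print(u,v,stand(C[v,u]).round(),end=' ')
Z=np.load("pics/w4.npz"); P=(Z["K"],Z["R"],Z["t"],float(Z["k1"])); d=Z["d"]; C=h.cloud(d,*P)
print()
for v in range(222,262,3): print(v,d[v,246].round(),stand(C[v,246]).round())
```

```text
Traceback (most recent call last):
NameError: name '_z' is not defined. Did you mean: 'rz'?
```

Run:
```python
from kin import *
Z=np.load("pics/s2.npz"); P=(Z["K"],Z["R"],Z["t"],float(Z["k1"])); d=Z["d"]
p=np.array([608.9,-25.5,216.1]); 
for b in (0,10,20,30,40,50,73): u=h.proj(p-RT[:,2]*b,*P)[0]; print(b,u.round(1),((u-[230,90])*2.8).round())
C=h.cloud(d,*P)
for u in range(285,320,2):
    v=int(round(90+250/2.8)); print(u,v,stand(C[v,u]).round(),end=' ')
Z=np.load("pics/w4.npz"); P=(Z["K"],Z["R"],Z["t"],float(Z["k1"])); d=Z["d"]; C=h.cloud(d,*P)
print()
for v in range(222,262,3): print(v,d[v,246].round(),stand(C[v,246]).round())
```

```text
0 [315.7 179.4] [240. 250.]
10 [312.3 179.5] [230. 251.]
20 [308.8 179.7] [221. 251.]
30 [305.4 179.8] [211. 251.]
40 [302. 180.] [202. 252.]
50 [298.6 180.1] [192. 252.]
73 [290.6 180.5] [170. 253.]
285 179 [-126.   47.   48.] 287 179 [-121.   45.   49.] 289 179 [-114.   53.   44.] 291 179 [-108.   54.   43.] 293 179 [-102.   56.   41.] 295 179 [-96.  58.  39.] 297 179 [-90.  58.  39.] 299 179 [-85.  54.  41.] 301 179 [-79.  57.  39.] 303 179 [-73.  56.  39.] 305 179 [-67.  57.  38.] 307 179 [  -3.  317. -143.] 309 179 [   3.  312. -140.] 311 179 [  11.  315. -143.] 313 179 [  14.  299. -132.] 315 179 [  24.  309. -140.] 317 179 [-17. 119.  -7.] 319 179 [-14. 106.   2.] 
222 1917.0 [1592.  720.  106.]
225 1917.0 [1585.  740.  106.]
228 1916.0 [1578.  760.  107.]
231 1904.0 [1560.  775.  106.]
234 150.0 [-36.  10.  72.]
237 146.0 [-41.  10.  72.]
240 144.0 [-43.  11.  72.]
243 141.0 [-46.  11.  72.]
246 138.0 [-50.  10.  72.]
249 135.0 [-52.  11.  72.]
252 132.0 [-56.  10.  71.]
255 130.0 [-57.  11.  71.]
258 128.0 [-60.  11.  71.]
261 125.0 [-63.  11.  71.]
```

Run:
```python
from kin import *
Z=np.load("pics/w0.npz"); P=(Z["K"],Z["R"],Z["t"],float(Z["k1"])); d=Z["d"]; C=h.cloud(d,*P)
for u in (158,165,170,345):
  for v in range(240,300,6): print(u,v,d[v,u].round(),(C[v,u]-[524.7,0,201.8]).round(),end=';')
  print()
Z=np.load("pics/w1.npz"); P=(Z["K"],Z["R"],Z["t"],float(Z["k1"])); d=Z["d"]; C=h.cloud(d,*P)
p=np.array([565.3,-.2,238.2]);R=quat([-0.413, 0.408, -0.546, 0.605])
for v in range(228,300,6): print(v,(R.T@(C[v,243]-p)).round(),end=';')
print()
for v in range(276,384,12): print(v,[(R.T@(C[v,u]-p)).round().astype(int).tolist() for u in (60,110,150,190,250)])
```

```text
158 240 415.0 [-146. -115. -200.];158 246 139.0 [-49.  12.  49.];158 252 133.0 [-47.  13.  56.];158 258 128.0 [-45.  12.  61.];158 264 122.0 [-43.  13.  67.];158 270 121.0 [-43.  11.  68.];158 276 122.0 [-43.   8.  69.];158 282 121.0 [-43.   5.  70.];158 288 121.0 [-43.   3.  70.];158 294 122.0 [-43.   0.  71.];
165 240 417.0 [-136. -116. -201.];165 246 138.0 [-45.  13.  50.];165 252 132.0 [-43.  13.  56.];165 258 131.0 [-43.  11.  58.];165 264 132.0 [-43.   8.  58.];165 270 131.0 [-43.   5.  60.];165 276 131.0 [-43.   2.  60.];165 282 131.0 [-43.  -1.  61.];165 288 132.0 [-43.  -4.  61.];165 294 131.0 [-43.  -6.  63.];
170 240 416.0 [-128. -115. -201.];170 246 139.0 [-43.  12.  49.];170 252 139.0 [-43.   9.  50.];170 258 138.0 [-43.   7.  51.];170 264 139.0 [-43.   4.  52.];170 270 139.0 [-43.   1.  53.];170 276 140.0 [-43.  -3.  53.];170 282 139.0 [-43.  -6.  55.];170 288 139.0 [-43.  -9.  55.];170 294 447.0 [-137. -216. -201.];
345 240 316.0 [ 109.  -68. -111.];345 246 138.0 [48. 13. 49.];345 252 132.0 [45. 13. 56.];345 258 127.0 [44. 13. 61.];345 264 123.0 [42. 12. 66.];345 270 1
[... 529 characters left out ...]
40], [-1219, -772, 1528], [11, -25, -84], [-2, -2, -67]]
300 [[-1331, -1483, 1522], [-1316, -1083, 1509], [11, -38, -92], [8, -25, -87], [-9, -2, -67]]
312 [[-1414, -1478, 1487], [-1405, -1085, 1482], [10, -37, -97], [1, -26, -86], [-1355, -17, 1433]]
324 [[-1521, -1497, 1477], [11, -48, -103], [9, -35, -101], [-5, -26, -87], [-1435, -17, 1401]]
336 [[-1606, -1494, 1444], [10, -45, -107], [4, -36, -101], [-9, -26, -89], [9, -2, -106]]
348 [[11, -58, -112], [10, -44, -111], [-1, -36, -101], [16, -18, -117], [9, -2, -110]]
360 [[12, -54, -117], [9, -42, -115], [-6, -37, -102], [16, -17, -120], [9, -2, -114]]
372 [[11, -53, -120], [6, -42, -116], [9, -29, -118], [18, -16, -125], [10, -2, -118]]
```

```bash
python3 -m creep '[{"grip":0,"linear":[6,-1.4,0],"rot":[0,0,0]},{"grip":0,"linear":[6.5,-1.2,0],"rot":[0,0,0]},{"grip":0,"linear":[6.5,-0.6,0],"rot":[0,0,0]},{"grip":0,"linear":[6.5,0,0],"rot":[0,0,0]},{"grip":0,"linear":[0,0,8],"rot":[0,0,0]},{"grip":0,"linear":[0,0,8],"rot":[0,0,0]},{"grip":0,"linear":[0,0,8],"rot":[0,0,0]},{"grip":0,"linear":[0,0,8],"rot":[0,0,0]},{"grip":0,"linear":[0,0,4],"rot":[0,0,0]},{"grip":0,"linear":[0,0,0],"rot":[0,0,0]}]'
sed -i 's/(1-q\[0\])/(36-q[0])/' arc.py
python3 st.py; python3 arc.py 71 2.5 12
python3 -c "
from h import *
grab('wrist','w5')"; python3 ov.py w5 -139
```

```text
time_s: 7.78
eef_pos: [649.2, -115.5, 255.3]
ee_rot: [0.393, -0.393, 0.589, -0.587]
force: [-0.8, 0.4, 0.3]
grip_width: 0.003
t 7.7833 joints [-0.32  0.41  2.13  3.23  0.96 -0.05] stand [37.3 -4.7 70.3] r 70.4 ang 3.8 F [-0.8  0.4  0.3]
rot err (tool rotvec) [ 0.003 -0.002 -0.001]
[[3.1, -0.3, -0.3], [3.1, 0.4, -0.3], [3.0, 0.6, -0.3], [3.1, 0.6, -0.3], [3.0, 0.8, 0.0], [2.9, 1.0, 0.0], [2.9, 1.0, 0.0], [2.9, 1.2, 0.0], [2.8, 1.3, 0.0], [2.7, 1.5, 0.0], [2.7, 1.5, 0.0], [2.6, 1.7, 0.0]] end 33.8
```

View pics/w5_o.png

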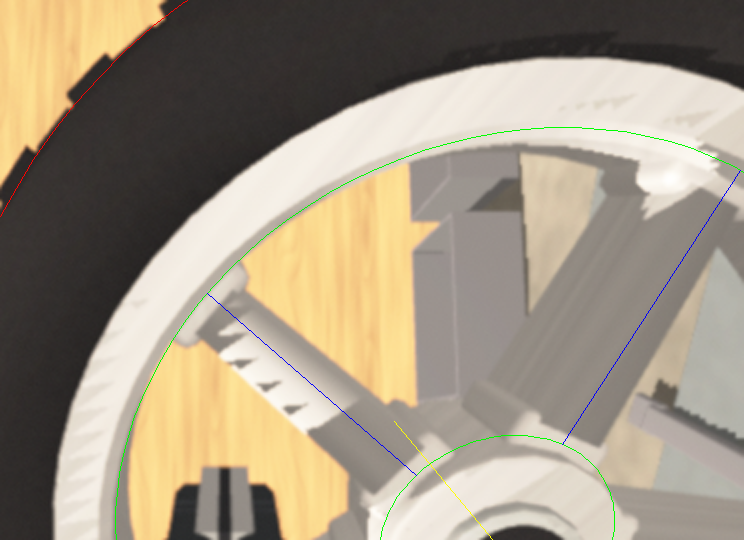

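```bash
python3 -m creep '[{"grip":0,"linear":[2.5,-0.2,0],"rot":[0,0,0]},{"grip":0,"linear":[2.5,0.3,0],"rot":[0,0,0]},{"grip":0,"linear":[2.5,0.4,0],"rot":[0,0,0]},{"grip":0,"linear":[2.4,0.4,0],"rot":[0,0,0]},{"grip":0,"linear":[2.4,0.6,0],"rot":[0,0,0]},{"grip":0,"linear":[2.4,0.7,0],"rot":[0,0,0]},{"grip":0,"linear":[2.4,0.8,0],"rot":[0,0,0]},{"grip":0,"linear":[2.4,0.9,0],"rot":[0,0,0]},{"grip":0,"linear":[2.3,1,0],"rot":[0,0,0]},{"grip":0,"linear":[2.3,1.1,0],"rot":[0,0,0]},{"grip":0,"linear":[2.3,1.1,0],"rot":[0,0,0]},{"grip":0,"linear":[2.3,1.2,0],"rot":[0,0,0]}]'
python3 st.py; python3 arc.py 71 2.5 12
python3 -c "
from h import *
grab('wrist','w6')"; python3 ov.py w6 -128
```

```text
time_s: 8.83
eef_pos: [637.6, -141.0, 247.1]
ee_rot: [0.393, -0.394, 0.588, -0.587]
force: [1.3, 5.1, 2.2]
grip_width: -0.0
t 8.8333 joints [-0.4   0.41  2.16  3.13  1.    0.01] stand [ 36.3 -32.7  62.1] r 70.2 ang 27.8 F [1.3 5.1 2.2]
rot err (tool rotvec) [ 0.003 -0.    -0.   ]
[[3.1, 0.8, -0.1], [2.6, 1.6, -0.1], [2.6, 1.7, -0.1], [2.5, 1.9, -0.1], [2.4, 1.9, 0.0], [2.3, 2.1, 0.0], [2.2, 2.1, 0.0], [2.2, 2.3, 0.0], [2.0, 2.3, 0.0], [1.9, 2.4, 0.0], [1.9, 2.5, 0.0], [1.7, 2.6, 0.0]] end 57.8
```

View pics/w6_o.png

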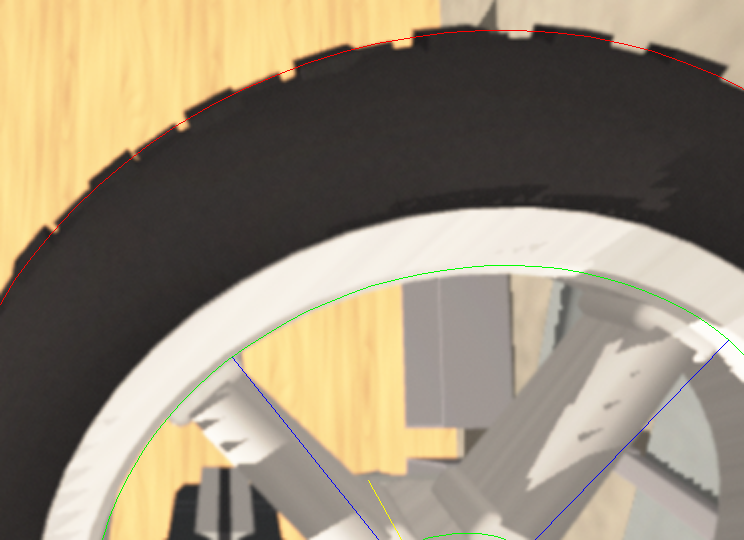

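```bash
python3 -m creep '[{"grip":0,"linear":[2.8,0.9,0],"rot":[0,0,0]},{"grip":0,"linear":[2.6,1.6,0],"rot":[0,0,0]},{"grip":0,"linear":[2.6,1.7,0],"rot":[0,0,0]},{"grip":0,"linear":[2.5,1.9,0],"rot":[0,0,0]},{"grip":0,"linear":[2.4,1.9,0],"rot":[0,0,0]},{"grip":0,"linear":[2.3,2.1,0],"rot":[0,0,0]},{"grip":0,"linear":[2.2,2.1,0],"rot":[0,0,0]},{"grip":0,"linear":[2.2,2.3,0],"rot":[0,0,0]},{"grip":0,"linear":[2,2.3,0],"rot":[0,0,0]},{"grip":0,"linear":[1.9,2.4,0],"rot":[0,0,0]},{"grip":0,"linear":[1.9,2.5,0],"rot":[0,0,0]},{"grip":0,"linear":[1.7,2.6,0],"rot":[0,0,0]}]'
python3 st.py; python3 arc.py 71 2.5 6
```

```text
time_s: 9.88
eef_pos: [626.9, -167.0, 222.5]
ee_rot: [0.393, -0.393, 0.589, -0.587]
force: [0.9, 3.3, 3.8]
grip_width: -0.002
t 9.8833 joints [-0.48  0.47  2.19  3.04  1.08  0.05] stand [ 36.2 -60.8  37.5] r 71.5 ang 58.3 F [0.9 3.3 3.8]
rot err (tool rotvec) [ 0.003 -0.003 -0.001]
[[1.2, 2.9, -0.1], [1.4, 2.7, -0.1], [1.4, 2.8, -0.1], [1.2, 2.9, -0.1], [1.0, 2.9, 0.0], [1.0, 2.9, 0.0]] end 73.3
```

```bash
python3 -m creep '[{"grip":0,"linear":[1.2,2.9,0],"rot":[0,0,0]},{"grip":0,"linear":[1.4,2.7,0],"rot":[0,0,0]},{"grip":0,"linear":[1.2,2.5,0],"rot":[0,0,0]},{"grip":0,"linear":[0.7,1.6,0],"rot":[0,0,0]},{"grip":0,"linear":[0,0,0],"rot":[0,0,0]},{"grip":0,"linear":[-2,-3,0],"rot":[0,0,0]},{"grip":0,"linear":[-2,-3,0],"rot":[0,0,0]},{"grip":0,"linear":[0,0,-12],"rot":[0,0,0]},{"grip":0,"linear":[0,0,-12],"rot":[0,0,0]},{"grip":0,"linear":[0,0,-12],"rot":[0,0,0]},{"grip":0,"linear":[0,0,-8],"rot":[0,0,0]},{"grip":0,"linear":[0,0,0],"rot":[0,0,0]}]'
python3 st.py -8,71,40 -8,71,15 -8,71,-14
python3 -c "
from h import *
grab('wrist','w7')"; python3 ov.py w7 -94
```

```text
time_s: 10.88
eef_pos: [585.1, -149.9, 218.7]
ee_rot: [0.392, -0.393, 0.59, -0.586]
force: [-0.1, 0.2, -0.8]
grip_width: -0.005
t 10.8833 joints [-0.49  0.43  2.31  3.03  1.16  0.04] stand [ -8.9 -60.8  33.7] r 69.5 ang 61.0 F [-0.1  0.2 -0.8]
rot err (tool rotvec) [ 0.005 -0.003 -0.001]
-8,71,40 tool shift [-15.2 -20.7   0.7]
-8,71,15 tool shift [-42.5 -34.9   0.6]
-8,71,-14 tool shift [-78.1 -35.1   0.5]
```

View pics/w7_o.png

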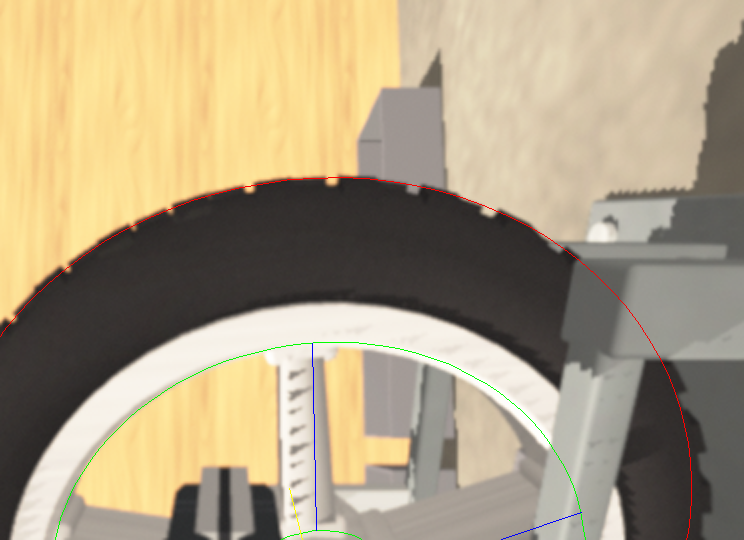

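```bash
python3 -m creep '[{"grip":0,"linear":[-7,-10,0],"rot":[0,0,0]},{"grip":0,"linear":[-8,-11,0],"rot":[0,0,0]},{"grip":0,"linear":[-9,-7,0],"rot":[0,0,0]},{"grip":0,"linear":[-9,-5,0],"rot":[0,0,0]},{"grip":0,"linear":[-9,-3,0],"rot":[0,0,0]},{"grip":0,"linear":[-12,-1,0],"rot":[0,0,0]},{"grip":0,"linear":[-12,0,0],"rot":[0,0,0]},{"grip":0,"linear":[-12,2,0],"rot":[0,0,0]},{"grip":0,"linear":[0,0,0],"rot":[0,0,0]}]'
python3 st.py 36,71,-14
python3 -c "
from h import *
grab('wrist','w8')"; python3 ov.py w8 -95
```

```text
time_s: 11.68
eef_pos: [617.1, -76.9, 254.3]
ee_rot: [0.393, -0.394, 0.589, -0.586]
force: [0.1, -0.1, -0.0]
grip_width: -0.005
t 11.6833 joints [-0.25  0.36  2.21  3.31  1.01 -0.09] stand [-7.1 18.8 69.3] r 71.8 ang -15.2 F [ 0.1 -0.1 -0. ]
rot err (tool rotvec) [ 0.003 -0.001 -0.001]
36,71,-14 tool shift [ 1.6  0.3 43.1]
```

View pics/w8_o.png

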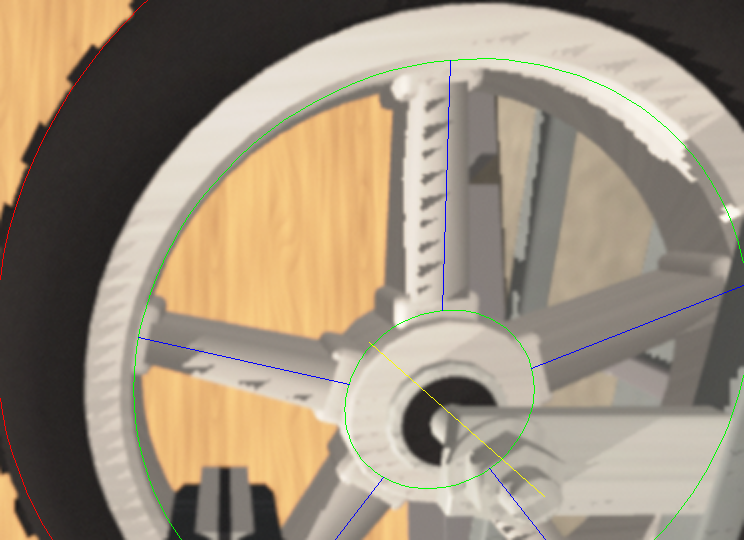

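```bash
python3 -m creep '[{"grip":0,"linear":[0,0,9],"rot":[0,0,0]},{"grip":0,"linear":[0,0,9],"rot":[0,0,0]},{"grip":0,"linear":[0,0,9],"rot":[0,0,0]},{"grip":0,"linear":[0,0,9],"rot":[0,0,0]},{"grip":0,"linear":[0,0,7],"rot":[0,0,0]},{"grip":0,"linear":[2,-0.4,0],"rot":[0,0,0]},{"grip":0,"linear":[2,-0.4,0],"rot":[0,0,0]},{"grip":0,"linear":[2,-0.3,0],"rot":[0,0,0]},{"grip":0,"linear":[2,-0.2,0],"rot":[0,0,0]},{"grip":0,"linear":[2.2,-0.2,0],"rot":[0,0,0]},{"grip":0,"linear":[2.5,0,0],"rot":[0,0,0]},{"grip":0,"linear":[2.7,0,0],"rot":[0,0,0]}]'
python3 st.py; python3 arc.py 71 2.5 12
```

```text
time_s: 12.73
eef_pos: [649.9, -108.5, 255.3]
ee_rot: [0.393, -0.394, 0.589, -0.586]
force: [2.2, 4.6, -1.9]
grip_width: -0.003
t 12.7333 joints [-0.31  0.41  2.13  3.25  0.96 -0.06] stand [35.2  2.  70.3] r 70.3 ang -1.7 F [ 2.2  4.6 -1.9]
rot err (tool rotvec) [ 0.004 -0.001 -0.   ]
[[3.1, -0.7, 0.2], [3.1, 0.1, 0.2], [3.1, 0.3, 0.2], [3.0, 0.4, 0.2], [3.1, 0.5, 0.0], [3.0, 0.6, 0.0], [3.0, 0.8, 0.0], [3.0, 0.9, 0.0], [2.9, 1.0, 0.0], [2.9, 1.2, 0.0], [2.8, 1.3, 0.0], [2.7, 1.4, 0.0]] end 28.3
```

```bash
python3 -m creep '[{"grip":0,"linear":[3,-0.5,0.2],"rot":[0,0,0]},{"grip":0,"linear":[3.1,0.1,0.2],"rot":[0,0,0]},{"grip":0,"linear":[3.1,0.3,0.2],"rot":[0,0,0]},{"grip":0,"linear":[3,0.4,0.2],"rot":[0,0,0]},{"grip":0,"linear":[3.1,0.5,0],"rot":[0,0,0]},{"grip":0,"linear":[3,0.6,0],"rot":[0,0,0]},{"grip":0,"linear":[3,0.8,0],"rot":[0,0,0]},{"grip":0,"linear":[3,0.9,0],"rot":[0,0,0]},{"grip":0,"linear":[2.9,1,0],"rot":[0,0,0]},{"grip":0,"linear":[2.9,1.2,0],"rot":[0,0,0]},{"grip":0,"linear":[2.8,1.3,0],"rot":[0,0,0]},{"grip":0,"linear":[2.7,1.4,0],"rot":[0,0,0]}]'
python3 st.py; python3 arc.py 71 2.5 12
```

```text
time_s: 13.73
eef_pos: [637.1, -141.5, 247.7]
ee_rot: [0.393, -0.394, 0.588, -0.587]
force: [2.2, 5.0, 0.7]
grip_width: -0.004
t 13.7333 joints [-0.4   0.41  2.16  3.13  1.    0.01] stand [ 36.  -33.3  62.7] r 71.0 ang 28.0 F [2.2 5.  0.7]
rot err (tool rotvec) [ 0.003 -0.    -0.   ]
[[2.7, 1.5, 0.0], [2.6, 1.6, 0.0], [2.6, 1.8, 0.0], [2.5, 1.8, 0.0], [2.4, 2.0, 0.0], [2.3, 2.1, 0.0], [2.2, 2.1, 0.0], [2.1, 2.3, 0.0], [2.1, 2.3, 0.0], [1.9, 2.5, 0.0], [1.8, 2.5, 0.0], [1.7, 2.6, 0.0]] end 58.0
```

```bash
python3 -m creep '[{"grip":0,"linear":[2.7,1.5,0],"rot":[0,0,0]},{"grip":0,"linear":[2.6,1.6,0],"rot":[0,0,0]},{"grip":0,"linear":[2.6,1.8,0],"rot":[0,0,0]},{"grip":0,"linear":[2.5,1.8,0],"rot":[0,0,0]},{"grip":0,"linear":[2.4,2,0],"rot":[0,0,0]},{"grip":0,"linear":[2.3,2.1,0],"rot":[0,0,0]},{"grip":0,"linear":[2.2,2.1,0],"rot":[0,0,0]},{"grip":0,"linear":[2.1,2.3,0],"rot":[0,0,0]},{"grip":0,"linear":[2.1,2.3,0],"rot":[0,0,0]},{"grip":0,"linear":[1.9,2.5,0],"rot":[0,0,0]},{"grip":0,"linear":[1.8,2.5,0],"rot":[0,0,0]},{"grip":0,"linear":[1.7,2.6,0],"rot":[0,0,0]}]'
python3 st.py
python3 -m creep '[{"grip":0,"linear":[1.4,2.8,0],"rot":[0,0,0]},{"grip":0,"linear":[1.4,2.7,0],"rot":[0,0,0]},{"grip":0,"linear":[1.2,2.5,0],"rot":[0,0,0]},{"grip":0,"linear":[0.7,1.6,0],"rot":[0,0,0]},{"grip":0,"linear":[0,0,0],"rot":[0,0,0]},{"grip":0,"linear":[-2,-3,0],"rot":[0,0,0]},{"grip":0,"linear":[-2,-3,0],"rot":[0,0,0]},{"grip":0,"linear":[0,0,-12],"rot":[0,0,0]},{"grip":0,"linear":[0,0,-12],"rot":[0,0,0]},{"grip":0,"linear":[0,0,-12],"rot":[0,0,0]},{"grip":0,"linear":[0,0,-8],"rot":[0,0,0]},{"grip":0,"linear":[0,0,0],"rot":[0,0,0]}]'
python3 st.py -8,71,0 -8,71,-76
python3 -c "
from h import *
grab('wrist','w9')"; python3 ov.py w9 -22
```

```text
time_s: 14.73
eef_pos: [626.5, -167.3, 222.2]
ee_rot: [0.393, -0.393, 0.589, -0.587]
force: [0.1, 4.1, 3.7]
grip_width: -0.003
t 14.7333 joints [-0.48  0.47  2.19  3.04  1.08  0.05] stand [ 36.  -61.2  37.2] r 71.6 ang 58.7 F [0.1 4.1 3.7]
rot err (tool rotvec) [ 0.003 -0.003 -0.001]
time_s: 15.73
eef_pos: [584.7, -150.4, 218.5]
ee_rot: [0.392, -0.393, 0.59, -0.586]
force: [-0.2, -1.2, -0.1]
grip_width: 0.002
t 15.7333 joints [-0.49  0.43  2.31  3.03  1.16  0.04] stand [ -9.1 -61.4  33.5] r 70.0 ang 61.4 F [-0.2 -1.2 -0.1]
rot err (tool rotvec) [ 0.005 -0.003 -0.001]
-8,71,0 tool shift [-61.5 -37.4   0.7]
-8,71,-76 tool shift [-130.3   16.5    0.8]
```

View pics/w9_o.png

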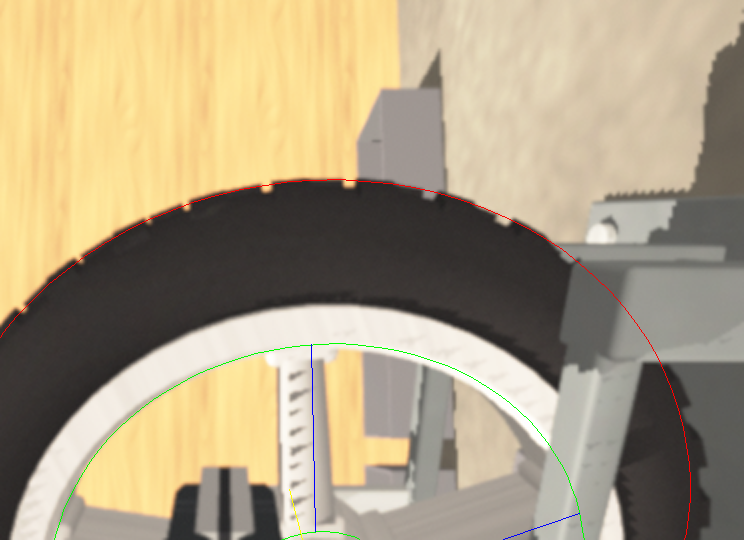

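```bash
sed -i 's/if k<5 else 0/if k<5 and len(sys.argv)<5 else 0/' arc.py; python3 arc.py 71 -12.1 12 n
```

```text
[[-7.9, -12.6, 0.0], [-10.9, -10.2, 0.0], [-12.9, -7.7, 0.0], [-14.2, -4.9, 0.0], [-14.8, -1.7, 0.0], [-14.9, 1.4, 0.0], [-14.3, 4.5, 0.0], [-13.0, 7.4, 0.0], [-11.2, 9.9, 0.0], [-8.8, 12.1, 0.0], [-6.1, 13.7, 0.0], [-3.2, 14.6, 0.0]] end -84.0
```

```bash
python3 -m creep '[{"grip":0,"linear":[-7.9,-12.6,0],"rot":[0,0,0]},{"grip":0,"linear":[-10.9,-10.2,0],"rot":[0,0,0]},{"grip":0,"linear":[-12.9,-7.7,0],"rot":[0,0,0]},{"grip":0,"linear":[-14.2,-4.9,0],"rot":[0,0,0]},{"grip":0,"linear":[-14.8,-1.7,0],"rot":[0,0,0]},{"grip":0,"linear":[-14.9,1.4,0],"rot":[0,0,0]},{"grip":0,"linear":[-14.3,4.5,0],"rot":[0,0,0]},{"grip":0,"linear":[-13,7.4,0],"rot":[0,0,0]},{"grip":0,"linear":[-11.2,9.9,0],"rot":[0,0,0]},{"grip":0,"linear":[-8.8,12.1,0],"rot":[0,0,0]},{"grip":0,"linear":[-6.1,13.7,0],"rot":[0,0,0]},{"grip":0,"linear":[-3,12,0],"rot":[0,0,0]}]'
python3 st.py 34,70,-83
python3 -c "
from h import *
grab('wrist','w10')"; python3 ov.py w10 -23
```

```text
time_s: 16.78
eef_pos: [636.9, -28.0, 194.6]
ee_rot: [0.393, -0.393, 0.589, -0.587]
force: [1.1, -0.1, -0.1]
grip_width: -0.001
t 16.7833 joints [-0.1   0.56  2.15  3.46  1.16 -0.13] stand [-7.3 71.6  9.6] r 72.2 ang -82.4 F [ 1.1 -0.1 -0.1]
rot err (tool rotvec) [ 0.003 -0.002 -0.002]
34,70,-83 tool shift [ 2.   0.9 41.3]
```

View pics/w10_o.png

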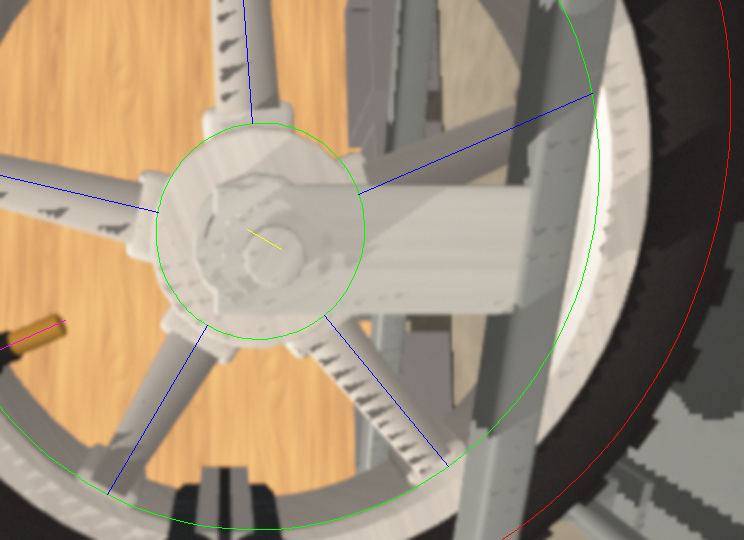

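```bash
python3 -m creep '[{"grip":0,"linear":[0.5,0,9],"rot":[0,0,0]},{"grip":0,"linear":[0.5,0,9],"rot":[0,0,0]},{"grip":0,"linear":[0.5,0,9],"rot":[0,0,0]},{"grip":0,"linear":[0,0,9],"rot":[0,0,0]},{"grip":0,"linear":[0,0,6],"rot":[0,0,0]},{"grip":0,"linear":[0,0,0],"rot":[0,0,0]}]'
python3 st.py; python3 arc.py 70 1.8 12
```

```text
time_s: 17.33
eef_pos: [675.4, -47.3, 195.8]
ee_rot: [0.393, -0.392, 0.589, -0.587]
force: [0.3, 0.2, -0.1]
grip_width: 0.004
t 17.3333 joints [-0.13  0.6   2.05  3.44  1.09 -0.14] stand [35.6 68.3 10.8] r 69.2 ang -81.0 F [ 0.3  0.2 -0.1]
rot err (tool rotvec) [ 0.002 -0.004 -0.002]
[[-0.4, -2.3, 0.1], [0.4, -2.1, 0.1], [0.5, -2.2, 0.1], [0.6, -2.1, 0.1], [0.7, -2.1, 0.0], [0.7, -2.1, 0.0], [0.8, -2.0, 0.0], [0.8, -2.1, 0.0], [0.9, -2.0, 0.0], [1.0, -2.0, 0.0], [1.0, -1.9, 0.0], [1.1, -1.9, 0.0]] end -59.4
```

```bash
python3 -m creep '[{"grip":0,"linear":[0,-1.8,0],"rot":[0,0,0]},{"grip":0,"linear":[0.4,-1.9,0],"rot":[0,0,0]},{"grip":0,"linear":[0.5,-2.1,0],"rot":[0,0,0]},{"grip":0,"linear":[0.5,-2.1,0],"rot":[0,0,0]},{"grip":0,"linear":[0.6,-2.1,0],"rot":[0,0,0]},{"grip":0,"linear":[0.7,-2.1,0],"rot":[0,0,0]},{"grip":0,"linear":[0.8,-2,0],"rot":[0,0,0]},{"grip":0,"linear":[0.8,-2.1,0],"rot":[0,0,0]},{"grip":0,"linear":[0.9,-2,0],"rot":[0,0,0]},{"grip":0,"linear":[0.9,-1.8,0],"rot":[0,0,0]},{"grip":0,"linear":[0.5,-1,0],"rot":[0,0,0]},{"grip":0,"linear":[0,0,0],"rot":[0,0,0]}]'
python3 st.py; python3 arc.py 70 1 8
python3 -c "
from h import *
grab('wrist','w11')
grab('scene','c11');grab('side','s11')"; python3 ov.py w11 -6
```

```text
time_s: 18.33
eef_pos: [671.9, -52.6, 216.6]
ee_rot: [0.393, -0.393, 0.589, -0.587]
force: [-0.8, 1.1, -2.2]
grip_width: -0.005
t 18.3333 joints [-0.15  0.54  2.06  3.42  1.05 -0.14] stand [34.4 62.2 31.6] r 69.7 ang -63.0 F [-0.8  1.1 -2.2]
rot err (tool rotvec) [ 0.002 -0.003 -0.001]
[[0.3, -1.2, 0.4], [0.6, -1.1, 0.4], [0.6, -1.0, 0.4], [0.6, -1.1, 0.4], [0.7, -1.0, 0.0], [0.6, -1.1, 0.0], [0.7, -1.0, 0.0], [0.7, -1.0, 0.0]] end -55.0
```

View pics/w11_o.png

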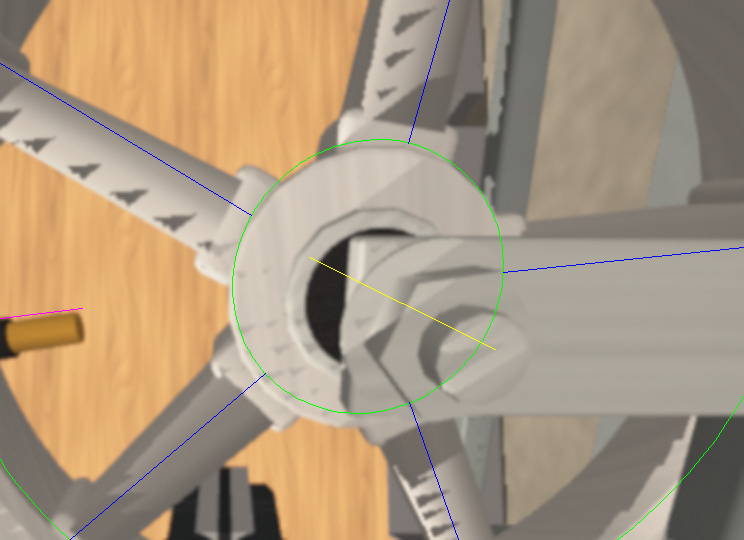

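```bash
python3 -m creep '[{"grip":0,"linear":[0.4,-1,0.3],"rot":[0,0,0]},{"grip":0,"linear":[0.6,-1.1,0.3],"rot":[0,0,0]},{"grip":0,"linear":[0.6,-1,0.3],"rot":[0,0,0]},{"grip":0,"linear":[0.6,-1.1,0.3],"rot":[0,0,0]},{"grip":0,"linear":[0.6,-1,0],"rot":[0,0,0]},{"grip":0,"linear":[0.6,-1,0],"rot":[0,0,0]},{"grip":0,"linear":[0,0,0],"rot":[0,0,0]},{"grip":0,"linear":[0,0,0],"rot":[0,0,0]}]'
python3 st.py
python3 -c "
from h import *
grab('wrist','w12')
grab('scene','c12');grab('side','s12')"; python3 -c "
from ov import *
ov('w12',-2,(130,0,512,300),2.0)
ov('s12',-2,(270,100,400,270),4.0)
ov('c12',-2,(150,110,250,260),4.0)"
```

```text
time_s: 19.15
eef_pos: [671.7, -56.3, 222.5]
ee_rot: [0.393, -0.393, 0.589, -0.587]
force: [-0.0, 0.9, -3.0]
grip_width: 0.001
t 19.15 joints [-0.16  0.52  2.06  3.42  1.03 -0.14] stand [35.6 58.7 37.5] r 69.6 ang -57.4 F [-0.   0.9 -3. ]
rot err (tool rotvec) [ 0.002 -0.003 -0.001]
```

View pics/w12_o.png

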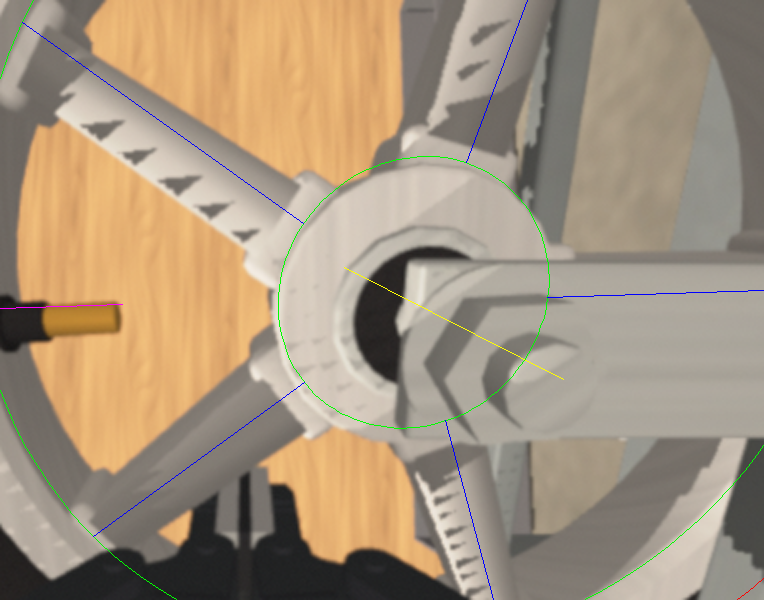

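View pics/s12_o.png

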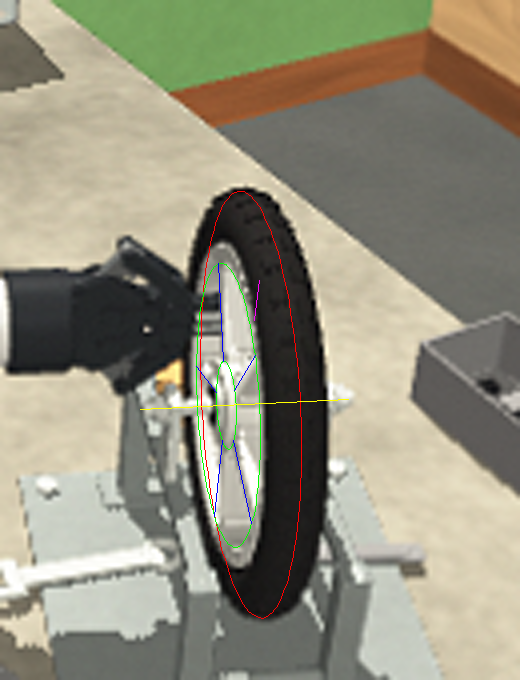

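View pics/c12_o.png

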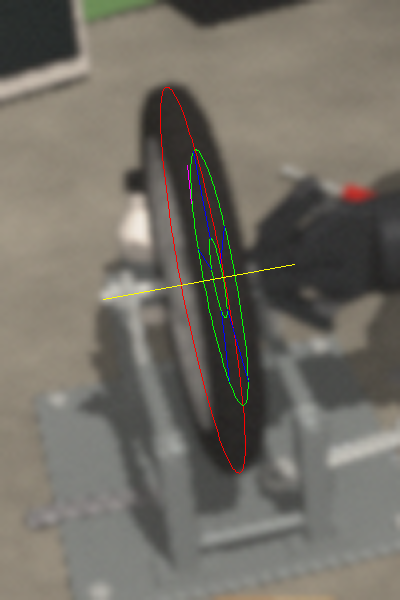

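Run:
```python
import cv2
b=cv2.imread("pics/w12.png")
cv2.imwrite("pics/w12z.png",cv2.resize(b[130:190,120:220],None,fx=8,fy=8,interpolation=cv2.INTER_CUBIC))
from kin import *
Z=np.load("pics/w12.npz"); P=(Z["K"],Z["R"],Z["t"],float(Z["k1"])); d=Z["d"]; C=h.cloud(d,*P)
hsv=cv2.cvtColor(b,cv2.COLOR_BGR2HSV)
for v in range(148,172): print(v,[int(x) if x<500 else 0 for x in d[v,130:195:5]])
```

```text
148 [134, 139, 149, 0, 0, 0, 0, 0, 0, 0, 0, 0, 0]
149 [132, 139, 149, 0, 0, 0, 0, 0, 0, 0, 0, 0, 0]
150 [132, 138, 149, 0, 0, 0, 0, 0, 0, 0, 136, 136, 0]
151 [133, 136, 136, 136, 136, 0, 0, 0, 0, 0, 135, 134, 0]
152 [132, 135, 134, 135, 135, 0, 0, 135, 135, 135, 137, 134, 0]
153 [132, 134, 132, 133, 135, 136, 135, 135, 135, 135, 134, 134, 0]
154 [133, 132, 133, 133, 133, 135, 134, 134, 135, 133, 133, 133, 0]
155 [132, 133, 133, 133, 134, 135, 134, 135, 134, 132, 133, 134, 0]
156 [132, 131, 132, 132, 131, 134, 134, 0, 135, 134, 133, 133, 0]
157 [131, 133, 132, 133, 133, 134, 135, 134, 134, 135, 134, 133, 0]
158 [133, 132, 132, 132, 132, 134, 134, 133, 133, 134, 134, 133, 0]
159 [133, 132, 132, 132, 132, 134, 134, 133, 133, 134, 134, 134, 0]
160 [133, 133, 132, 132, 132, 134, 133, 134, 133, 134, 134, 133, 141]
161 [134, 133, 131, 132, 133, 133, 135, 134, 133, 134, 133, 134, 0]
162 [132, 134, 133, 133, 134, 134, 134, 134, 133, 135, 136, 135, 0]
163 [132, 132, 132, 133, 132, 0, 134, 134, 135, 135, 135, 135, 0]
164 [132, 133, 134, 134, 133, 134, 135, 135, 136, 135, 136, 135, 0]
165 [132, 133, 133, 133, 133, 135, 136, 136, 136, 137, 136, 136, 0]
166 [132, 134, 133, 134, 135, 136, 136, 136, 136, 137, 137, 0, 0]
167 [132, 133, 134, 133, 133, 137, 137, 139, 0, 0, 0, 0, 0]
168 [132, 134, 134, 136, 135, 137, 0, 0, 0, 0, 0, 0, 0]
169 [131, 135, 135, 135, 136, 137, 0, 0, 0, 0, 0, 0, 0]
170 [132, 135, 137, 136, 137, 0, 0, 0, 0, 0, 0, 0, 0]
171 [133, 137, 139, 0, 0, 0, 0, 0, 0, 0, 0, 0, 0]
```

View pics/w12z.png

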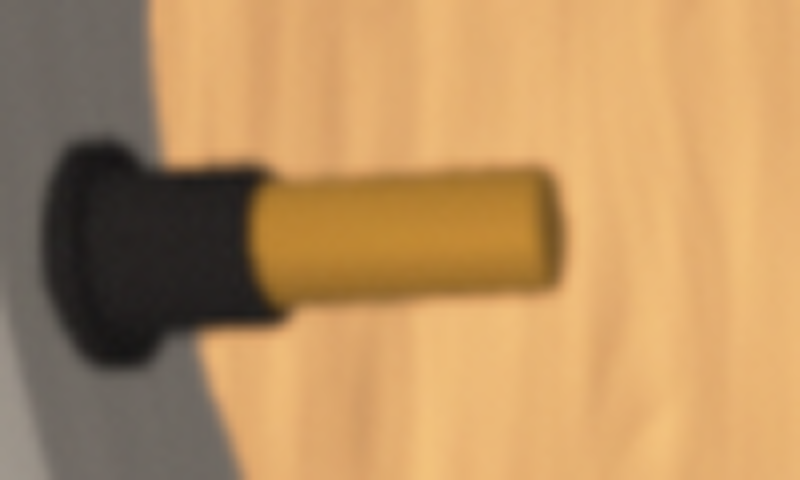

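```bash
cat > dirfit.py <<'E'
from kin import *
def run(tag,p1,p2,x=0):
    Z=np.load(f"pics/{tag}.npz"); P=(Z["K"],Z["R"],Z["t"],float(Z["k1"])); K,R,t,k=P
    # intersect both pixel rays with wheel plane (stand x = x), take direction in plane
    n=RT[:,2]; o=h.W(x,0,0.); C=-R.T@t; out=[]
    for uv in (p1,p2):
        q=cv2.undistortPoints(np.array(uv,float).reshape(1,1,2),K,np.array([k,0,0,0.]))[0,0]
        D=R.T@[q[0],q[1],1]; out.append(stand(C+D*(n@(o-C))/(n@D)))
    a,b=out; dv=a-b; print('outer',a.round(1),'inner',b.round(1),'stem dir angle',np.degrees(np.arctan2(-dv[1],dv[2])).round(2),'pos angles',np.degrees(np.arctan2(-a[1],a[2])).round(2),np.degrees(np.arctan2(-b[1],b[2])).round(2))
import cv2
E
python3 - <<'E'
from dirfit import *
run("w12",(153.1,160.25),(188.1,158.75))
# hub centre at x=-14: reading ~ (405,300)/2+(130,0) crude
run("w12",(332.5,150),(332.5,150.01),-14)
E
```

```text
outer [ 0.   6.8 89.6] inner [-0.   6.1 71.5] stem dir angle -2.27 pos angles -4.37 -4.9
outer [-14.   -0.3   1.7] inner [-14.   -0.3   1.7] stem dir angle 84.94 pos angles 10.98 10.84
```

```bash
python3 -m creep '[{"grip":0,"linear":[0.4,-0.7,0],"rot":[0,0,0]},{"grip":0,"linear":[0.4,-0.7,0],"rot":[0,0,0]},{"grip":0,"linear":[0.4,-0.6,0],"rot":[0,0,0]},{"grip":0,"linear":[0.4,-0.5,0],"rot":[0,0,0]},{"grip":0,"linear":[0,0,0],"rot":[0,0,0]},{"grip":0,"linear":[0,0,0],"rot":[0,0,0]}]'
python3 st.py
python3 -c "
from h import *
grab('wrist','w13')
b=cv2.imread('pics/w13.png')
cv2.imwrite('pics/w13z.png',cv2.resize(b[130:190,120:220],None,fx=8,fy=8,interpolation=cv2.INTER_CUBIC))
cv2.imwrite('pics/w13h.png',cv2.resize(b[50:240,240:430],None,fx=4,fy=4,interpolation=cv2.INTER_CUBIC)[:600])"
```

```text
time_s: 19.8
eef_pos: [671.1, -57.7, 224.7]
ee_rot: [0.393, -0.393, 0.589, -0.587]
force: [-0.2, 0.4, -2.7]
grip_width: -0.0
t 19.8 joints [-0.16  0.52  2.06  3.41  1.02 -0.14] stand [35.5 57.1 39.7] r 69.6 ang -55.2 F [-0.2  0.4 -2.7]
rot err (tool rotvec) [ 0.003 -0.003 -0.001]
```

View pics/w13z.png

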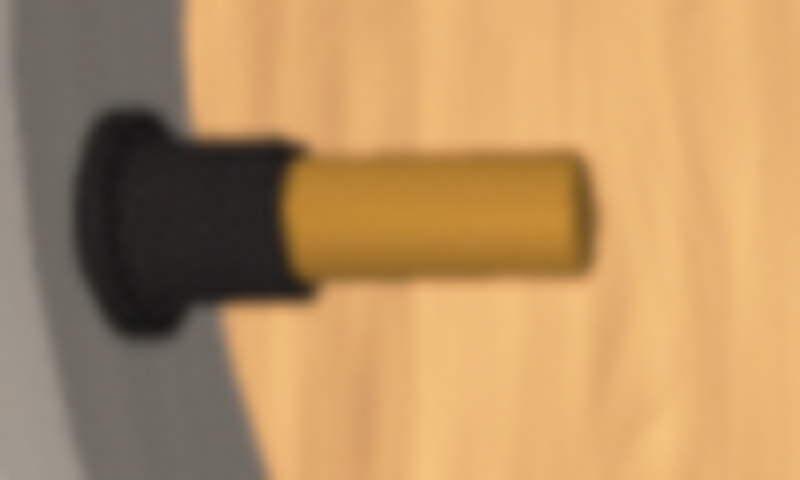

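View pics/w13h.png

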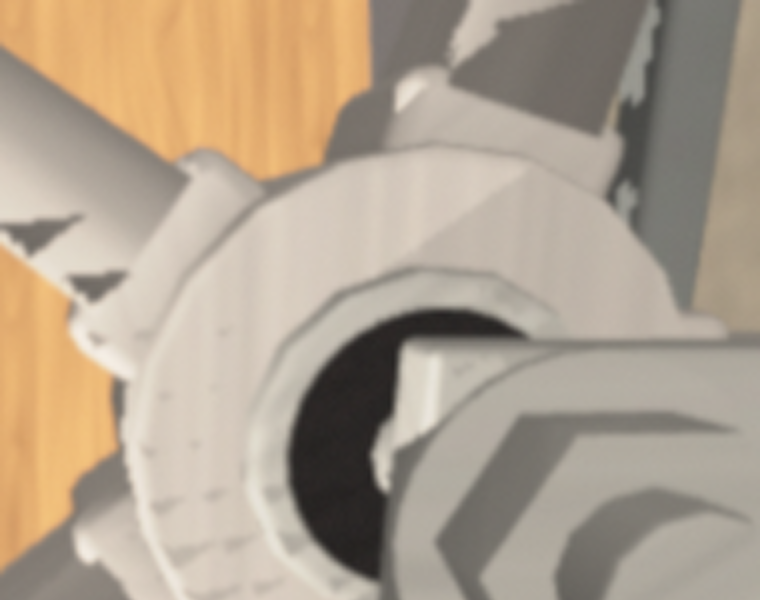

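```bash
cat > hub.py <<'E'
from dirfit import *
def hub(tag,pts,facepx):
    Z=np.load(f"pics/{tag}.npz"); P=(Z["K"],Z["R"],Z["t"],float(Z["k1"])); C=h.cloud(Z["d"],*P)
    xs=[stand(C[int(v),int(u)])[0] for u,v in facepx]; x=np.median(xs); print('face x',np.round(xs,1))
    K,R,t,k=P; n=RT[:,2]; o=h.W(x,0,0.); Cc=-R.T@t; q=[]
    for uv in pts:
        a=cv2.undistortPoints(np.array(uv,float).reshape(1,1,2),K,np.array([k,0,0,0.]))[0,0]; D=R.T@[a[0],a[1],1]; q.append(stand(Cc+D*(n@(o-Cc))/(n@D))[1:])
    q=np.array(q); s=least_squares(lambda p:np.hypot(*(q-p[:2]).T)-p[2],[0,0,31]); print('centre y,z,r',s.x.round(2),'res',s.fun.round(1)); return s.x
E
python3 - <<'E'
from hub import *
run("w13",(157.5,157.25),(191.9,156.5))
f=lambda L:[(240+a/4,50+b/4) for a,b in L]
hub("w13",f([(435,147),(530,163),(620,212),(670,280),(265,195),(190,275),(145,370),(137,450),(155,540),(185,598)]),f([(400,200),(500,200),(200,400),(250,300),(600,260),(200,500)]))
# valve plane depth
Z=np.load("pics/w13.npz"); C=h.cloud(Z["d"],Z["K"],Z["R"],Z["t"],float(Z["k1"])); print([stand(C[157,u]).round(1) for u in (160,170,180,188)])
E
```

```text
outer [-0.   3.8 89.5] inner [ 0.   3.5 71.7] stem dir angle -1.06 pos angles -2.43 -2.77
face x [-22.7 -22.3 -22.1 -21.8 -21.5 -22.1]
centre y,z,r [ 1.21  1.4  30.06] res [-0.4 -0.5  0.1  0.3  0.5  0.2  0.1 -0.2 -0.2  0. ]
[array([-3.8,  3. , 86.9]), array([-4.3,  2.9, 81.7]), array([-4.6,  2.9, 76.6]), array([-4.1,  3. , 72.8])]
```

```bash
python3 -m creep '[{"grip":0,"linear":[0.3,-0.5,0],"rot":[0,0,0]},{"grip":0,"linear":[0.4,-0.5,0],"rot":[0,0,0]},{"grip":0,"linear":[0.2,-0.3,0],"rot":[0,0,0]},{"grip":0,"linear":[0,0,0],"rot":[0,0,0]},{"grip":0,"linear":[0,0,0],"rot":[0,0,0]},{"grip":0,"linear":[-1,1.5,0],"rot":[0,0,0]},{"grip":0,"linear":[-1.2,2,0],"rot":[0,0,0]},{"grip":0,"linear":[-1,2,0],"rot":[0,0,0]},{"grip":0,"linear":[0,0,-6],"rot":[0,0,0]},{"grip":0,"linear":[0,0,-10],"rot":[0,0,0]},{"grip":0,"linear":[0,0,-12],"rot":[0,0,0]},{"grip":0,"linear":[0,0,-12],"rot":[0,0,0]}]'
python3 -m creep '[{"grip":0,"linear":[0,0,-15],"rot":[0,0,0]},{"grip":0,"linear":[0,0,-15],"rot":[0,0,0]},{"grip":0,"linear":[0,0,-15],"rot":[0,0,0]},{"grip":0,"linear":[0,0,-10],"rot":[0,0,0]},{"grip":0,"linear":[0,0,0],"rot":[0,0,0]},{"grip":0,"linear":[0,0,0],"rot":[0,0,0]}]'
python3 st.py
python3 -c "
from h import *
grab('wrist','w14')
b=cv2.imread('pics/w14.png')
cv2.imwrite('pics/w14z.png',cv2.resize(b[0:200,100:360],None,fx=3,fy=3,interpolation=cv2.INTER_CUBIC))"
```

```text
time_s: 20.85
eef_pos: [633.8, -39.7, 220.6]
ee_rot: [0.393, -0.393, 0.589, -0.587]
force: [0.2, 1.1, 0.1]
grip_width: 0.003
time_s: 21.35
eef_pos: [584.2, -18.9, 221.0]
ee_rot: [0.393, -0.393, 0.589, -0.587]
force: [0.4, -1.3, 0.1]
grip_width: 0.0
t 21.35 joints [-0.08  0.43  2.28  3.48  1.16 -0.14] stand [-59.6  60.   36. ] r 70.0 ang -59.0 F [ 0.4 -1.3  0.1]
rot err (tool rotvec) [ 0.003 -0.002 -0.001]
```

View pics/w14.png

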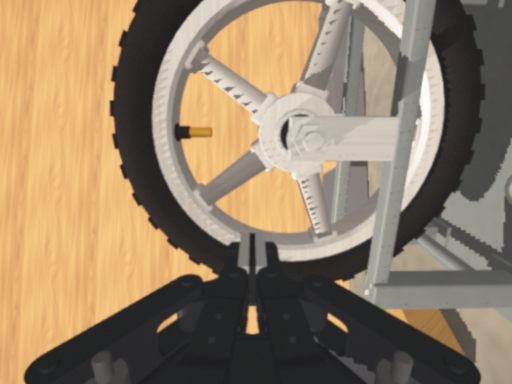

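View pics/w14z.png

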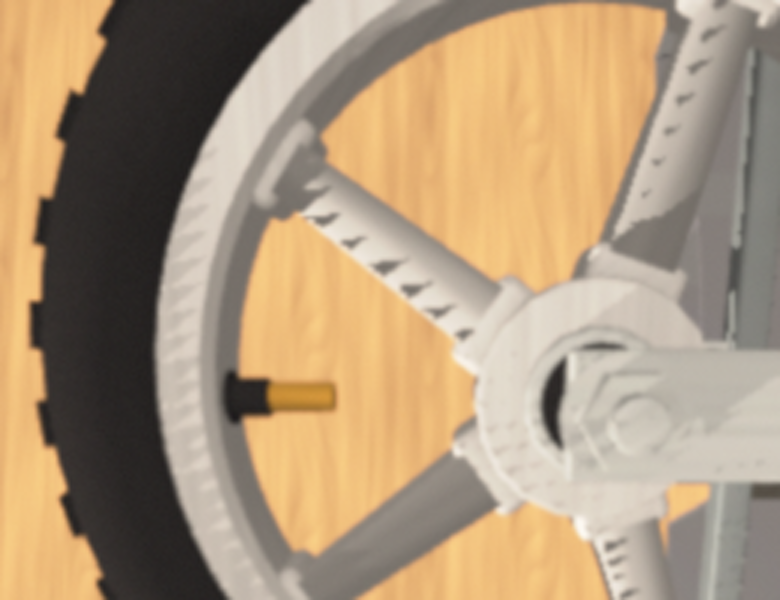

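```bash
python3 - <<'E'
from hub import *
f=lambda L:[(100+a/3,b/3) for a,b in L]
a,b=f([(272,396),(330,396)])
run("w14",a,b)
hub("w14",f([(476,400),(592,278),(655,295),(700,343),(540,292),(505,322),(484,360),(482,430),(500,472)]),f([(600,300),(500,400),(530,330),(510,440)]))
# compare with spokes: tyre outer circle model check
E
python3 -c "
from ov import *
ov('w14',0,(100,0,360,200),3)"
```

```text
outer [ 0.   2.  88.7] inner [ 0.   2.1 72.4] stem dir angle 0.19 pos angles -1.29 -1.63
face x [-21.5 -21.6 -21.3 -22.1]
centre y,z,r [ 1.49  1.89 29.7 ] res [ 0.2 -0.1 -0.4  0.3  0.2  0.1 -0.  -0.4  0.1]
```

View pics/w14_o.png

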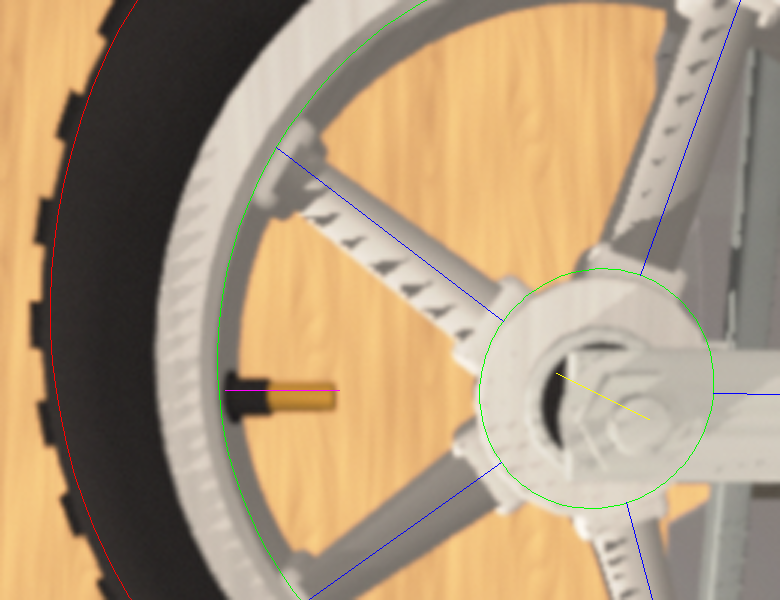

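```bash
python3 -c "
from h import *
grab('side','s15')"
```

```text
(no output)
```

View pics/s15.png

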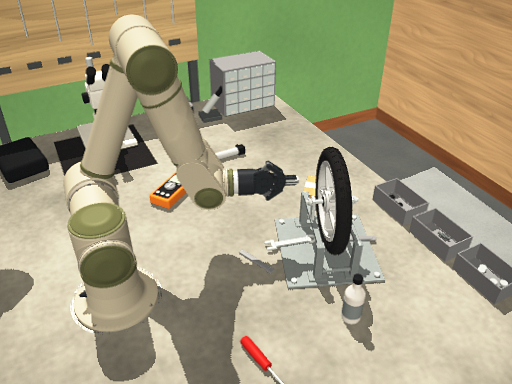

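```bash
python3 -c "
from rig import ctrl
print(ctrl.finish_job())"
```

```text
the job is handed in; nothing more can be done
None
```

The valve is at twelve o'clock and the job is handed in, after about 21.5 s of the 51 s allowed.

- **How it was turned:** I turned the wheel about 139° with the closed fingertips, pushing three spokes one after another and never working in the valve's window. The fingers were then backed off the spoke and pulled out along the axle. Force readings after each move were about 5–6 N at most.
- **Last checks:** In the final wrist picture the stem's direction is about 0.2° off vertical. Its position relative to the fitted hub centre is about 0.4° off, the other way. The hand is well clear of the wheel. In the last side picture the wrench, multimeter, pump, bottle and screwdriver look where they were. I did not compare them closely, and the box and the lever behind the wheel are mostly hidden in that view.
- **What disagreed:** The real fingertips end about 33 mm short of the reported TCP. My first pass therefore swept in front of the spokes without touching anything, and I allowed for the difference from then on. My estimate of the stand's position was also about 2 mm off, so I used the fitted hub centre for the final angle.

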